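Load and clamp a gang drill jig

TASK

Load the drill jig: set every loose aluminium blank in it, long side across the row, the first pushed fully home into the corner of the two fences and each next one pushed against the long fence and tight against the one before, with no gaps. Then lower the drill plate over the two locating pins until it lies flush, swing the latch's wire bail over the keeper on the plate's edge, and push the red lever all the way down past centre to clamp it. Leave the other things on the bench where they are.

Things in the scene. Friction and masses are not known exactly. Their poses are not given: they have to be found in the camera images.
- jig: Steel drill jig bolted down; origin on the bench, x along the row of blanks. Base x -116 to 104, y -66 to 46 mm, its top (nest floor) at z 15. Long fence y -66 to -46 over the whole length, end fence x 84 to 104, y -46 to 12, rest post x -116 to -100, y -6 to 12; all have tops at z 43, level with the blanks. Nest open to +y.
- place1 (a point): Where the underside's centre of the first blank of a tightly packed row comes to lie, whichever blank it is (jig frame 68, -23.5, 15 mm), the blank's x along the jig's x, either way round.
- place2 (a point): Where the underside's centre of the second blank of a tightly packed row comes to lie, whichever blank it is (jig frame 36, -23.5, 15 mm), the blank's x along the jig's x, either way round.
- place3 (a point): Where the underside's centre of the third blank of a tightly packed row comes to lie, whichever blank it is (jig frame 4, -23.5, 15 mm), the blank's x along the jig's x, either way round.
- place4 (a point): Where the underside's centre of the fourth blank of a tightly packed row comes to lie, whichever blank it is (jig frame -28, -23.5, 15 mm), the blank's x along the jig's x, either way round.
- pin_a (a point): Foot of locating pin A on top of the long fence near its -x end (jig frame -100, -55, 43 mm). Pins are 9 mm thick and stand 18 mm above the fence tops, the last 6 mm tapered. Pin B, alike, stands on the end fence, foot at jig frame (93, 0, 43) mm.
- blank1: Aluminium blank, 32 (x) x 45 (y) x 28 (z) mm, 0.11 kg, all alike, with a small punch mark; origin at the centre of its underside. May be absent.
- blank2: Aluminium blank, 32 (x) x 45 (y) x 28 (z) mm, 0.11 kg, all alike, with a small punch mark; origin at the centre of its underside. May be absent.
- blank3: Aluminium blank, 32 (x) x 45 (y) x 28 (z) mm, 0.11 kg, all alike, with a small punch mark; origin at the centre of its underside. May be absent.
- blank4: Aluminium blank, 32 (x) x 45 (y) x 28 (z) mm, 0.11 kg, all alike, with a small punch mark; origin at the centre of its underside. May be absent.
- plate: Aluminium drill plate 220 (x) x 78 (y) x 8 mm, 0.42 kg, brass bushings, origin at the centre of its underside. Black bow handle on top along x: bar 90 mm long, 14 mm wide (y), 30 to 42 mm above the underside, two feet at its ends. Seated, its axes are the jig's and its origin is at jig frame (-6, -27, 43) mm, keeper on the latch's side; it fits no other way round.
- hole_a (a point): Centre of the plate's hole for pin A, 11 mm wide, right through, at the underside (plate frame -94, -28, 0 mm). The hole for pin B, alike, is at plate frame (99, 27, 0) mm.
- keeper (a point): Seat of the bail's bar on the steel keeper (plate frame 0, -44.5, 10.5 mm). The keeper is a tongue 30 mm wide (x) in the middle of the plate's -y edge, reaching out to y -51, level with the plate's top (z 8), with an upright lip 5 mm high at its end (y -51 to -47); the bar lies inside the lip. Seated, it rests on a land outside the long fence.
- lever (a joint): Hinge of the red latch lever, axis along the jig's x, rad. 0: closed, past centre against its stop, lever pointing out to jig -y and 23 degrees below level. It grows as the lever is lifted; 1.6: open, standing up, leaning 21 degrees to -y. Friction holds it where left. With the bail hooked it takes a few newtons at the tip near 0.4 rad, and past centre stays down.
- lever_tip (a point): End of the lever, 45 mm from its pivot (jig frame -6, -84, 26 mm, outside the long fence), mid-thickness; the lever is a bar 16 mm wide (jig x), 5 mm thick.
- bail (a joint): Hinge of the wire bail on the lever, rad: about 1.8 unhooked (standing up just inside the lever, near its stop at 1.82), falling as the bail swings in over the plate (about 1.1 when it lies on the plate with the lever open), about 0 when clamped. Light friction holds it.
- bail_bar (a point): Middle of the bail's cross bar. The bail is a loop of 5 mm steel wire: bar 48 mm long along the jig's x, and two arms 40 mm long from its ends down either side of the lever; they pass either side of the keeper, and are sprung, stretching about 2 mm when clamped. It hinges on a pin 13 mm from the lever's pivot, at jig y -97, z 29 mm when the lever is open.
- brush: Bench brush, 170 mm, lying; leave alone.
- screwdriver: Screwdriver, 180 mm, lying; leave alone.
- oil_bottle: White oil bottle, 52 mm wide, 130 mm high; leave alone.
- caliper: Digital caliper, 200 mm, lying; leave alone.
- collet: Steel collet, 34 mm wide, 40 mm high, standing; leave alone.
- parallel: Dark steel parallel, 100 x 12 x 20 mm; leave alone.

How it is judged:
By the outcome, as a careful person would: the job done as asked, in the order asked, and still so for the second after the job is handed in, with the robot touching nothing.
Of blank1, blank2, blank3, blank4 only 3 to 4 are there at a start; the rules pass over those that are not, and their reading is None.
At some moment in a run one of blank1, blank2, blank3, blank4 may be knocked a few centimetres aside while the robot is not near it.
Once in a run the grip may slacken for a moment while it holds something.
It also fails if it takes over 210 s, if anything falls off the work surface, if the arm or the gripper's body presses on something with over 40 N, if the wrist force passes 120 N, or if a joint passes its speed limit or range.

ROBOT

A 6-joint arm with a two-finger parallel gripper is mounted at the origin on the work surface. World frame = base frame: x ahead of the robot, y to its left, z up, the work surface at z = 0. Lengths are in m, angles in rad, forces in N, time in s.
With the tool pointing down it reaches from about 0.25 to 0.775 m from the base axis. Payload 8.9 kg.
Tool frame: the origin (TCP) lies at the very end of the fingers, on their centre line; the grasp point (between the pads) lies 19 mm behind it; z points along the fingers, x is the direction in which the jaws open and shut, and the axes are right-handed (so a half turn about z gives the same grasp; the last joint's range is limited). The gripper opens to 85 mm and grips with 20 to 120 N. Pads are 22 mm wide; open, the fingers measure 114 mm over their backs; the gripper's body (76 mm by 85 mm) begins 54 mm behind the grasp point. The pads swing forward as they close: fully open they stand 13 mm farther back than shut.
Start: joints at [1.151, 0.291, -0.153, 1.127, 0, 1.431], TCP at [0.145, 0.504, 0.231] pointing down, gripper open.
Joint ranges: [-2.52, 2.52], [-0.91, 1.74], [-1.3, 1.37], [-1.96, 2.02], [-1.52, 1.47], [-3.14, 3.14]. Speed limits (rad/s): [2.22, 2.22, 2.79, 3.14, 3.14, 3.14].

INTERFACE

Orientations are given as a 3x3 rotation matrix whose columns are the frame's x, y, z axes.
In Python, from plant import ctrl, viewer gives the robot as it stands.
- The arm moves only by the tool servo_tool, never from a script. Its argument "targets" is a list of rows, each an object with "twist": the turn, a rotation vector about the tool's x, y, z normalised to -1 to 1, where 1 is 0.15 rad, a list of three; "dp": the shift along the tool's x, y, z normalised to -1 to 1, where 1 is 0.05 m, a list of three; "jaw": the closure, from 0 (fully open) to 1 (shut). In form: [{"twist": [ax, ay, az], "dp": [dx, dy, dz], "jaw": jaw}, ...]. A call has 1 to 12 rows; each row shifts and turns the commanded pose from where the row before left it, along the tool's axes as they then stand; what a row does not reach is not made up. A row lasts 1/10 s, in which the tool goes at most 50 mm and 8.59 degrees, less where a joint would pass 70% of its speed; a pose out of reach is approached as far as the arm can. A call with a number of a shift or a turn outside -1 to 1 is refused whole. A call with a gripper value outside its range is refused whole. The fingers move at their own pace and stop on an object; "squeeze" is the grip in N (left out, the last holds). Time passes only in rows, so rows that do not move let the fingers close. It gives the time, the measured TCP pose, the force and the opening at its end, in the units of the state.
- ctrl.get_obs(): the state, without advancing time (a new reading comes with each control period).
- viewer.capture(name): name is "scene" or "top"; returns a dict with "image" (384x512x3 uint8, red, green, blue), "vertical_fov" (degrees; the focal length in pixels is half the picture's height over the tangent of half this angle, whatever the lens; pixels are square), "cx", "cy" (the principal point, pixels), "eye" and "attitude" of the camera in the world. Camera axes: x right, y down, z forward; pixel columns grow to the right and rows downward; lengths in m; the calibration is good to about 2 mm. A picture is of the moment at which its call begins. There is no depth.
- ctrl.job_done(): hands the job in, once; it reports no verdict.
The state is a dict: "time_s": time; "joints": joint angles; "qvel": joint speeds; "tau": joint torques, N m; "position": TCP position; "tcp_rot": TCP orientation; "ft_force": force on the tool from outside, world axes, zero at the start; "moment": the same for the moment, N m; "finger_gap": finger opening in m.
Only numpy, scipy, OpenCV 4.12 (cv2) and the standard library are available. Lean on these libraries where they do the work, as an engineer would, in place of code of your own. Each camera call takes 0.05 s, during which the arm holds its last target.

## Working session

There is one attempt and no reset: what is moved stays moved. The work goes in short steps, Python scripts to look and compute and a tool call to move; the robot and the scene stay as the last step left them, time stands still between calls to the robot, and variables do not carry over. Pictures are saved under pics/ and viewed, and the job is handed in when it is done.

Besides the shell and the picture viewer there is one more tool, called after "Emit:" as name([rows], argument=value, ...), one row to a line, values as JSON. servo_tool: Moves the arm, as the interface text tells. Scaled input: -1 to 1 covers 0.05 m each way for a shift and 0.15 rad each way for a turn. Its arguments: {"type":"object","properties":{"targets":{"type":"array","items":{"type":"object","properties":{"twist":{"type":"array","items":{"type":"number","minimum":-1,"maximum":1}},"dp":{"type":"array","items":{"type":"number","minimum":-1,"maximum":1}},"jaw":{"type":"number"}}}},"squeeze":{"type":"number"}},"required":["targets"]}

```bash
ls; mkdir -p pics
python3 - <<'E'
from plant import ctrl, viewer
import cv2,numpy as np
for n in ("scene","top"):
    c=viewer.capture(n); cv2.imwrite(f"pics/{n}0.png",c["image"][:,:,::-1])
    print(n,c["vertical_fov"],c["cx"],c["cy"],c["eye"],np.array(c["attitude"]).tolist(),[k for k in c])
print(ctrl.get_obs())
E
```

```text
pics
scene 49.85296824796641 248.87480223007051 194.2133077705495 [1.06688409 0.60285997 0.93764821] [[-0.7668160017193392, 0.47762943470455116, -0.42879289011243776], [0.6418643833244175, 0.5725049239987273, -0.5101452983384015], [0.0018256305024605412, -0.6664144619536871, -0.7455792593495651]] ['image', 'vertical_fov', 'cx', 'cy', 'eye', 'attitude']
top 47.84133003627527 252.78603592997652 191.29840540362054 [0.34357801 0.03074077 1.26532156] [[0.015826413636605544, -0.980993330941669, 0.19339495670614676], [-0.9995659919834524, -0.02032916229141354, -0.02132024462022801], [0.024846575247708832, -0.19297359873438308, -0.98088930970317]] ['image', 'vertical_fov', 'cx', 'cy', 'eye', 'attitude']
{'time_s': 0.1, 'joints': array([ 1.15072885e+00,  2.91198262e-01, -1.54062710e-01,  1.12668373e+00,
       -3.24993148e-07,  1.43146808e+00]), 'qvel': array([-1.17452104e-03,  9.36481477e-05,  8.44508355e-04,  1.09268496e-03,
       -2.75311662e-04, -2.15905083e-03]), 'tau': array([ 1.42285153e-03, -5.37977636e+01,  3.31919217e+01,  9.34155425e-03,
       -1.84850460e-04, -2.62952761e-05]), 'position': array([0.14530912, 0.5040827 , 0.23079864]), 'tcp_rot': array([[ 2.77065748e-01,  9.60850848e-01, -4.68036574e-04],
       [ 9.60850289e-01, -2.77066098e-01, -1.04867090e-03],
       [-1.13729339e-03, -1.59162290e-04, -9.99999341e-01]]), 'ft_force': array([-0.31039749,  0.56666278,  0.01603203]), 'moment': array([ 0.05063734,  0.02642205, -0.0143874 ]), 'finger_gap': 0.08550404091767148}
```

View pics/scene0.png

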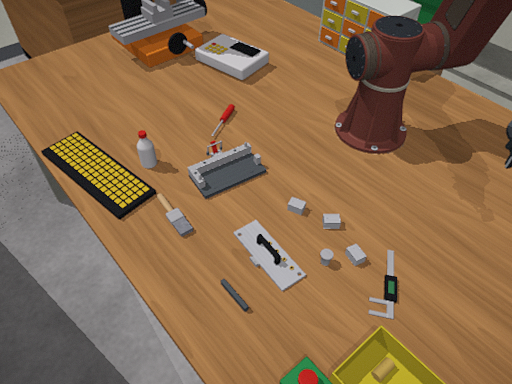

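View pics/top0.png

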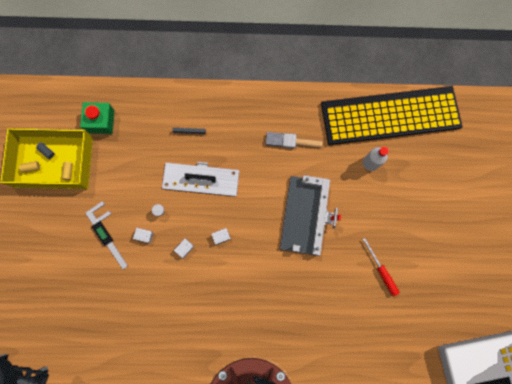

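```bash
cat > h.py <<'E'
from plant import ctrl, viewer
import cv2,numpy as np
def cap(n,save=None):
    c=viewer.capture(n)
    c["f"]=c["image"].shape[0]/2/np.tan(np.radians(c["vertical_fov"])/2)
    c["R"]=np.array(c["attitude"]);c["eye"]=np.array(c["eye"])
    if save: cv2.imwrite(save,c["image"][:,:,::-1])
    return c
def proj(c,P):
    P=np.atleast_2d(P); q=(P-c["eye"])@c["R"]
    return np.c_[c["cx"]+c["f"]*q[:,0]/q[:,2],c["cy"]+c["f"]*q[:,1]/q[:,2]]
def ray(c,u,v,z):
    d=c["R"]@np.array([(u-c["cx"])/c["f"],(v-c["cy"])/c["f"],1])
    return c["eye"]+d*(z-c["eye"][2])/d[2]
def crop(c,x0,y0,x1,y1,k,name):
    im=cv2.resize(c["image"][y0:y1,x0:x1,::-1],None,fx=k,fy=k,interpolation=cv2.INTER_CUBIC)
    for x in range((x0+9)//10*10,x1,10):
        cv2.line(im,(int((x-x0+.5)*k),0),(int((x-x0+.5)*k),6 if x%50 else 14),(0,0,255),1)
        if x%20==0: cv2.putText(im,str(x),(int((x-x0+.5)*k)-8,22),0,.35,(0,0,255),1)
    for y in range((y0+9)//10*10,y1,10):
        cv2.line(im,(0,int((y-y0+.5)*k)),(6 if y%50 else 14,int((y-y0+.5)*k)),(0,0,255),1)
        if y%20==0: cv2.putText(im,str(y),(8,int((y-y0+.5)*k)+4),0,.35,(0,0,255),1)
    cv2.imwrite(name,im)
E
python3 - <<'E'
from h import *
c=cap("top");print(c["f"])
crop(c,120,150,250,265,6,"pics/t1.png"); crop(c,270,165,350,265,6,"pics/t2.png")
s=cap("scene");print(s["f"])
crop(s,180,130,280,200,7,"pics/s2.png"); crop(s,225,190,375,295,5,"pics/s1.png")
E
```

```text
432.8510781098258
413.1284495195651
```

View pics/t1.png

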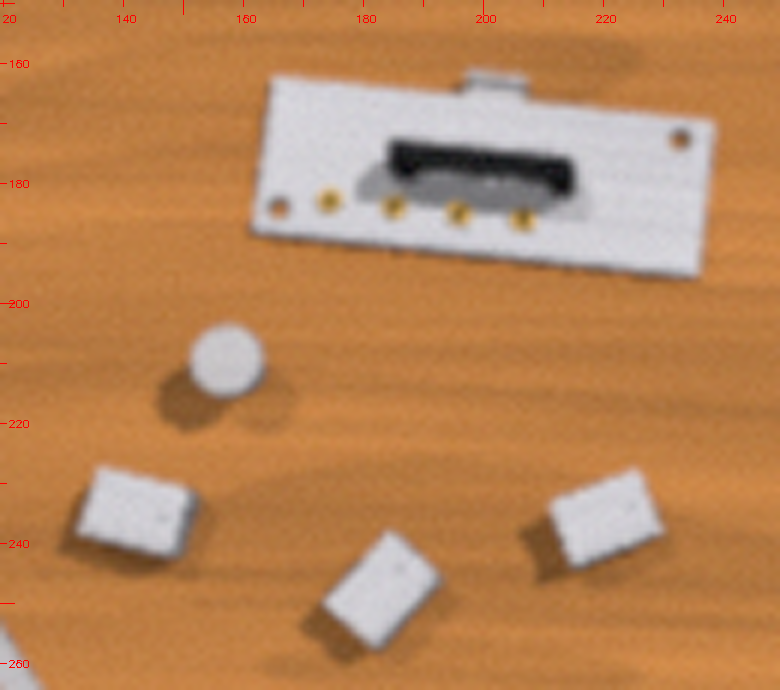

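View pics/t2.png

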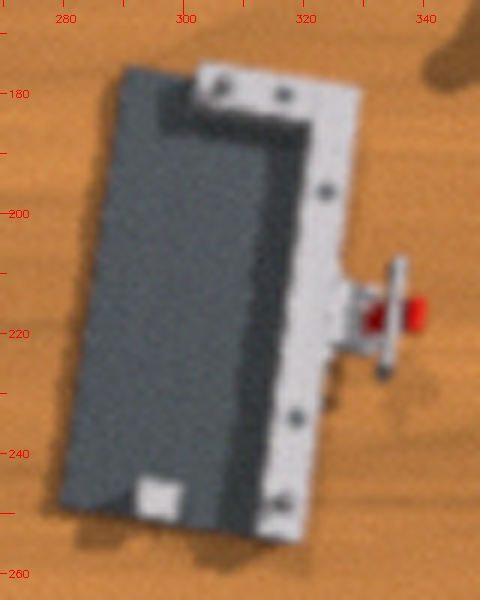

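View pics/s1.png

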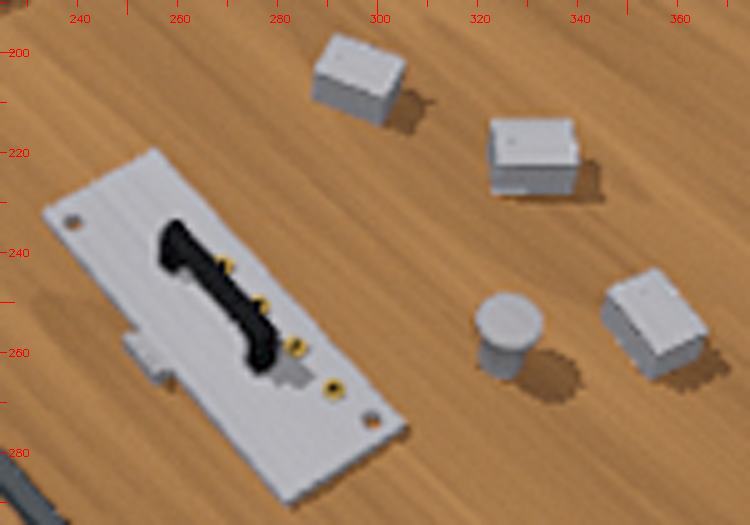

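View pics/s2.png

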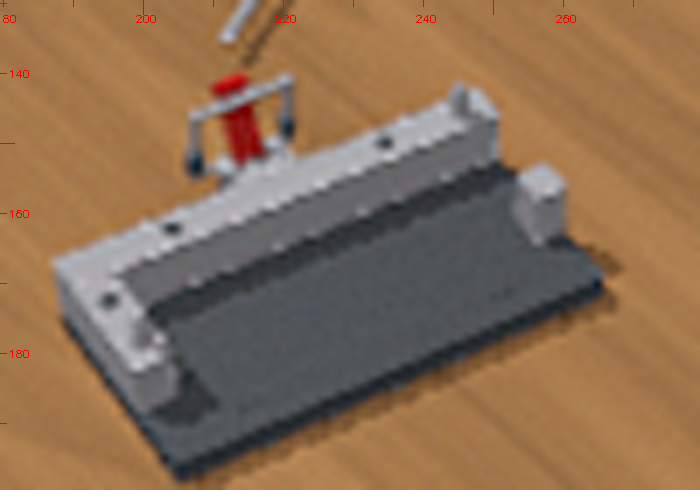

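```bash
cat > fit.py <<'E'
from h import *
from scipy.optimize import least_squares
def rot(a): return np.array([[np.cos(a),-np.sin(a),0],[np.sin(a),np.cos(a),0],[0,0,1]])
def fit(obs,x0,z=0):
    # obs: list of (cam, [(P_mm, u,v)...])
    def res(p):
        r=[]
        for c,l in obs:
            P=np.array([q[0] for q in l])/1000.
            W=P@rot(p[2]).T+[p[0],p[1],z]
            r.append((proj(c,W)-np.array([[q[1],q[2]] for q in l])).ravel())
        return np.concatenate(r)
    s=least_squares(res,x0,loss='soft_l1'); return s.x,res(s.x).reshape(-1,2)
E
python3 - <<'E'
from fit import *
t=cap("top");s=cap("scene")
T=lambda x,y:(270+x/6-.5,165+y/6-.5)
S=lambda x,y:(180+x/7-.5,130+y/7-.5)
jt=[((104,-66,43),*T(361,88)),((-116,-66,43),*T(301,541)),((-116,-46,43),*T(257,537)),((104,46,15),*T(124,67)),((-116,46,15),*T(61,503)),((104,12,43),*T(199,62)),((-116,12,43),*T(137,512)),((-116,-6,43),*T(180,521)),((-100,-6,43),*T(184,481)),((-100,12,43),*T(142,476)),((84,-46,43),*T(309,124))]
js=[((104,-66,43),*S(54,264)),((104,12,43),*S(138,371)),((84,12,43),*S(176,345)),((104,46,15),*S(178,470)),((-116,46,15),*S(601,280)),((-116,-46,43),*S(494,112)),((84,-46,43),*S(107,277))]
for o in ([(t,jt)],[(s,js)],[(t,jt),(s,js)]):
    p,r=fit(o,[.4,-.1,0]);print("jig",p,np.degrees(p[2]));print(r.round(2).tolist())
T=lambda x,y:(120+x/6-.5,150+y/6-.5)
S=lambda x,y:(225+x/5-.5,190+y/5-.5)
pt=[((-110,-39,8),*T(716,121)),((110,-39,8),*T(271,75)),((110,39,8),*T(251,234)),((-110,39,8),*T(699,276)),((-94,-28,8),*T(681,140)),((99,27,8),*T(279,207))]
ps=[((-110,-39,8),*S(42,212)),((-110,39,8),*S(155,148)),((110,39,8),*S(408,427)),((110,-39,8),*S(288,503)),((-94,-28,8),*S(72,222)),((99,27,8),*S(372,418))]
for o in ([(t,pt)],[(s,ps)],[(t,pt),(s,ps)]):
    p,r=fit(o,[.45,.15,1.5]);print("plate",p,np.degrees(p[2]));print(r.round(2).tolist())
B={"A":([(97,467),(197,490),(180,556),(76,536)],[(655,267),(708,330),(655,375),(603,310)]),
"B":([(390,530),(441,577),(378,648),(322,603)],None),
"C":([(638,467),(663,531),(575,568),(549,508)],None)}
for k,(a,b) in B.items():
    for nm,c,F,l in(("t",t,T,a),("s",s,S,b)):
        if l:
            P=np.array([ray(c,*F(*q),.028) for q in l]);print(k,nm,P.mean(0).round(4),[round(float(np.linalg.norm(P[i]-P[i-1])),4) for i in range(4)],[round(float(np.degrees(np.arctan2(*(P[i]-P[i-1])[[1,0]]))),1) for i in range(4)])
Bs={"B":[(489,118),(573,118),(579,165),(495,165)],"C":[(338,33),(406,59),(382,97),(315,72)]}
for k,l in Bs.items():
    P=np.array([ray(s,*S(*q),.028) for q in l]);print(k,"s",P.mean(0).round(4),[round(float(np.linalg.norm(P[i]-P[i-1])),4) for i in range(4)],[round(float(np.degrees(np.arctan2(*(P[i]-P[i-1])[[1,0]]))),1) for i in range(4)])
E
```

```text
jig [ 0.53168179 -0.13801774 -0.14091777] -8.073993327281988
[[-0.3, -0.08], [0.17, -0.17], [0.47, -0.63], [0.09, -0.45], [-0.07, 0.46], [0.19, 0.02], [0.07, 0.26], [-0.77, -0.23], [-0.66, 0.79], [0.02, 0.61], [0.71, -0.53]]
jig [ 0.53350195 -0.13841904 -0.1301543 ] -7.457292139509755
[[-0.49, 0.09], [-0.63, 0.34], [-0.14, 1.45], [-0.17, -0.35], [0.57, -1.02], [0.26, -0.02], [0.73, -0.36]]
jig [ 0.53226262 -0.13808861 -0.13910974] -7.970401266871849
[[-0.34, -0.32], [0.27, -0.41], [0.57, -0.86], [0.05, -0.62], [0.03, 0.3], [0.15, -0.17], [0.17, 0.07], [-0.67, -0.43], [-0.58, 0.59], [0.11, 0.42], [0.68, -0.76], [-0.06, -0.29], [-0.41, 0.03], [0.11, 1.18], [-0.04, -0.62], [1.0, -0.89], [0.9, 0.01], [1.13, -0.68]]
plate [0.62614885 0.15979843 1.48982693] 85.36079535222686
[[-0.29, 0.11], [0.54, 0.42], [0.28, -0.62], [-0.18, -0.19], [-0.17, -0.03], [-0.13, 0.3]]
plate [0.62734004 0.15934833 1.49062218] 85.4063596996374
[[-0.07, 0.12], [-0.03, 0.24], [-0.45, -0.69], [-0.24, -0.13], [0.43, 0.07], [0.41, 0.42]]
plate [0.62678515 0.15953071 1.48992025] 85.3661423617748
[[-0.19, -0.1], [0.64, 0.22], [0.38, -0.82], [-0.08, -0.41], [-0.08, -0.24], [-0.02, 0.09], [0.14, 0.04], [0.18, 0.17], [-0.26, -0.74], [-0.06, -0.2], [0.64, -0.01], [0.6, 0.36]]
A t [0.455  0.3153 0.028 ] [0.0337, 0.0489, 0.0319, 0.0501] [-13.1, -101.9, 169.0, 80.2]
A s [0.4629 0.3191 0.028 ] [0.0422, 0.045, 0.0424, 0.0447] [-179.4, 77.6, 0.3, -102.6]
B t [0.4207 0.1979 0.028 ] [0.0462, 0.0331, 0.0438, 0.0341] [-41.0, -130.9, 140.2, 53.0]
C t [0.456  0.0937 0.028 ] [0.0464, 0.0328, 0.045, 0.0311] [-64.0, -157.2, 113.9, 25.2]
B s [0.4228 0.197  0.028 ] [0.0337, 0.0477, 0.0338, 0.0468] [-131.0, 140.2, 47.4, -39.8]
C s [0.4582 0.0938 0.028 ] [0.0339, 0.0432, 0.0331, 0.0417] [-157.0, 112.2, 20.4, -66.7]
```

```bash
cat > plan.py <<'E'
import sys
from h import *
from fit import rot
J=np.array([0.5323,-0.1381]); JA=np.radians(-7.97)
import os,json
if os.path.exists("jig.json"):
    j=json.load(open("jig.json")); J=np.array(j[:2]); JA=j[2]
def st():
    o=ctrl.get_obs(); R=np.array(o["tcp_rot"]); p=np.array(o["position"])
    return o,p,R,np.arctan2(R[1,0],R[0,0])
def j2w(x,y,z): return np.r_[J+(rot(JA)[:2,:2]@np.array([x,y]))/1000.,z/1000.]
def w2j(p): return np.r_[rot(JA)[:2,:2].T@(np.array(p)[:2]-J)*1000,p[2]*1000]
def go(target,yawdeg=None):
    """units to send: turn first, then shift in turned frame"""
    o,p,R,a=st()
    d=0
    if yawdeg is not None:
        d=(np.degrees(a)-yawdeg+90)%180-90   # + twist about tool z lowers yaw
    b=a-np.radians(d)
    X=np.array([np.cos(b),np.sin(b),0]);Y=np.array([np.sin(b),-np.cos(b),0])
    v=np.array(target)-p
    print("t%.1f yaw %.1f twist_z units %.3f -> yaw %.1f; q6 %.2f"%(o["time_s"],np.degrees(a),np.radians(d)/.15,np.degrees(b),o["joints"][5]))
    print(" shift units",(np.array([v@X,v@Y,-v[2]])/.05).round(3), "jigpos",w2j(p).round(1),"F",np.array(o["ft_force"]).round(1),"gap",round(o["finger_gap"],4))
E
python3 - <<'E'
from plan import *
from plan import go
go([.457,.0937,.10],24)
t=cap("top");print(ray(t,157.5,209,.04));
E
```

```text
t0.3 yaw 73.9 twist_z units 5.808 -> yaw 24.0; q6 1.43
 shift units [ 2.353 10.037  2.622] jigpos [-472.2  582.5  231.1] F [ 0.2 -0.8  0.5] gap 0.0851
[0.52818388 0.2746202  0.04      ]
```

Emit:
servo_tool([
  {"twist": [0,0,0.97],"dp": [0,0,0],"jaw": 0.3},
  {"twist": [0,0,0.97],"dp": [0,0,0],"jaw": 0.3},
  {"twist": [0,0,0.97],"dp": [0,0,0],"jaw": 0.3},
  {"twist": [0,0,0.97],"dp": [0,0,0],"jaw": 0.3},
  {"twist": [0,0,0.97],"dp": [0,0,0],"jaw": 0.3},
  {"twist": [0,0,0.96],"dp": [0,0,0],"jaw": 0.3},
], squeeze=40)

```text
time_s: 0.95
position: [0.1455, 0.5044, 0.2312]
tcp_rot: [[0.916, 0.401, -0.0], [0.401, -0.916, -0.0], [-0.0, 0.0, -1.0]]
ft_force: [-0.8, -0.4, 0.9]
finger_gap: 0.0601
```

Emit:
servo_tool([
  {"twist": [0,0,0],"dp": [0.196,0.836,0.218],"jaw": 0.3},
  {"twist": [0,0,0],"dp": [0.196,0.836,0.218],"jaw": 0.3},
  {"twist": [0,0,0],"dp": [0.196,0.836,0.218],"jaw": 0.3},
  {"twist": [0,0,0],"dp": [0.196,0.836,0.218],"jaw": 0.3},
  {"twist": [0,0,0],"dp": [0.196,0.836,0.218],"jaw": 0.3},
  {"twist": [0,0,0],"dp": [0.196,0.836,0.218],"jaw": 0.3},
  {"twist": [0,0,0],"dp": [0.196,0.836,0.218],"jaw": 0.3},
  {"twist": [0,0,0],"dp": [0.196,0.836,0.218],"jaw": 0.3},
  {"twist": [0,0,0],"dp": [0.196,0.836,0.218],"jaw": 0.3},
  {"twist": [0,0,0],"dp": [0.196,0.836,0.218],"jaw": 0.3},
  {"twist": [0,0,0],"dp": [0.196,0.836,0.218],"jaw": 0.3},
  {"twist": [0,0,0],"dp": [0.196,0.836,0.218],"jaw": 0.3},
])

```text
time_s: 2.15
position: [0.4578, 0.0923, 0.1002]
tcp_rot: [[0.914, 0.406, 0.001], [0.406, -0.914, 0.0], [0.001, 0.0, -1.0]]
ft_force: [0.9, 0.3, -0.0]
finger_gap: 0.0595
```

Run:
```python
from plan import *
go([.457,.0937,.004],24)
t=cap("top"); crop(t,120,150,270,265,5,"pics/t3.png")
```

```text
t2.1 yaw 24.0 twist_z units -0.004 -> yaw 24.0; q6 1.19
 shift units [-0.003 -0.033  1.924] jigpos [-105.7  217.8  100.2] F [ 0.9  0.3 -0. ] gap 0.0595
```

View pics/t3.png

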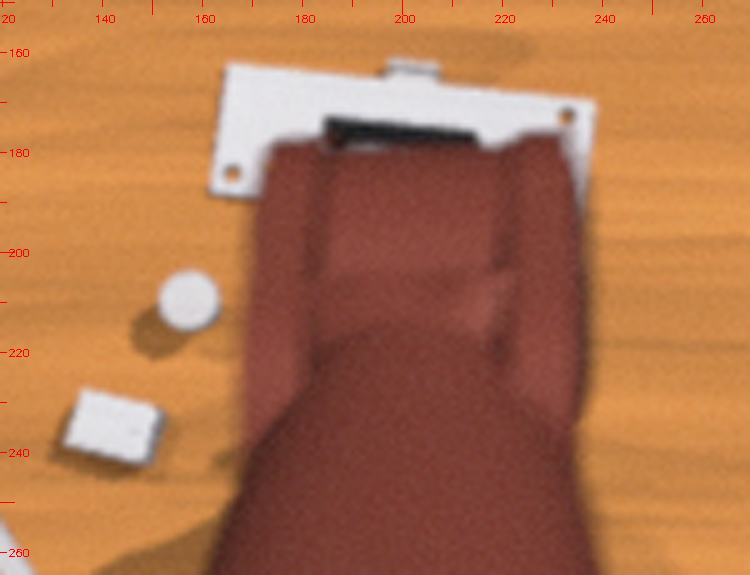

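Emit:
servo_tool([
  {"dp": [0,-0.01,0.3],"twist": [0,0,0],"jaw": 0.3},
  {"dp": [0,0,0.3],"twist": [0,0,0],"jaw": 0.3},
  {"dp": [0,0,0.3],"twist": [0,0,0],"jaw": 0.3},
  {"dp": [0,0,0.3],"twist": [0,0,0],"jaw": 0.3},
  {"dp": [0,0,0.3],"twist": [0,0,0],"jaw": 0.3},
  {"dp": [0,0,0.2],"twist": [0,0,0],"jaw": 0.3},
  {"dp": [0,0,0.15],"twist": [0,0,0],"jaw": 0.3},
  {"dp": [0,0,0.05],"twist": [0,0,0],"jaw": 0.3},
])

```text
time_s: 3.0
position: [0.4563, 0.0944, 0.005]
tcp_rot: [[0.914, 0.406, -0.001], [0.406, -0.914, -0.0], [-0.001, -0.0, -1.0]]
ft_force: [-0.6, -0.8, 0.8]
finger_gap: 0.0598
```

Run:
```python
from plan import *
go([.457,.0937,.004],24)
s=cap("scene"); crop(s,220,160,360,270,5,"pics/s3.png")
```

```text
t3.0 yaw 24.0 twist_z units -0.002 -> yaw 24.0; q6 1.20
 shift units [0.007 0.018 0.02 ] jigpos [-107.5  219.7    5. ] F [-0.6 -0.8  0.8] gap 0.0598
```

View pics/s3.png

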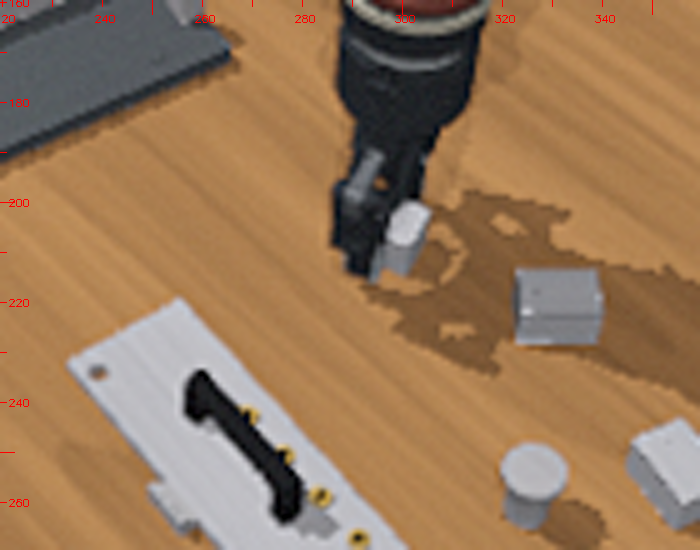

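Emit:
servo_tool([
  {"dp": [0,0,0],"twist": [0,0,0],"jaw": 1},
  {"dp": [0,0,0],"twist": [0,0,0],"jaw": 1},
  {"dp": [0,0,0],"twist": [0,0,0],"jaw": 1},
  {"dp": [0,0,0],"twist": [0,0,0],"jaw": 1},
  {"dp": [0,0,0],"twist": [0,0,0],"jaw": 1},
  {"dp": [0,0,0],"twist": [0,0,0],"jaw": 1},
  {"dp": [0,0,0],"twist": [0,0,0],"jaw": 1},
], squeeze=50)

```text
time_s: 3.75
position: [0.457, 0.0944, 0.0062]
tcp_rot: [[0.914, 0.406, 0.001], [0.406, -0.914, 0.0], [0.001, 0.0, -1.0]]
ft_force: [-1.7, 0.2, 5.9]
finger_gap: 0.0313
```

Emit:
servo_tool([
  {"dp": [0,0,-0.15],"twist": [0,0,0],"jaw": 1},
  {"dp": [0,0,-0.35],"twist": [0,0,0],"jaw": 1},
  {"dp": [0,0,-0.5],"twist": [0,0,0],"jaw": 1},
  {"dp": [0,0,-0.5],"twist": [0,0,0],"jaw": 1},
  {"dp": [0,0,-0.4],"twist": [0,0,0],"jaw": 1},
  {"dp": [0,0,0],"twist": [0,0,0.9],"jaw": 1},
  {"dp": [0,0,0],"twist": [0,0,0.9],"jaw": 1},
  {"dp": [0,0,0],"twist": [0,0,0.9],"jaw": 1},
  {"dp": [0,0,0],"twist": [0,0,0.9],"jaw": 1},
  {"dp": [0,0,0],"twist": [0,0,0.12],"jaw": 1},
])

```text
time_s: 4.75
position: [0.4566, 0.0944, 0.101]
tcp_rot: [[0.99, -0.142, 0.0], [-0.142, -0.99, 0.0], [0.0, -0.0, -1.0]]
ft_force: [0.1, 0.4, -1.1]
finger_gap: 0.0311
```

Run:
```python
from plan import *
go(j2w(40,-15,100),np.degrees(JA))
s=cap("scene"); crop(s,150,110,380,270,3,"pics/s4.png")
```

```text
t4.8 yaw -8.1 twist_z units -0.020 -> yaw -8.0; q6 1.76
 shift units [2.945 4.695 0.02 ] jigpos [-107.3  219.7  101. ] F [ 0.1  0.4 -1.1] gap 0.0311
```

View pics/s4.png

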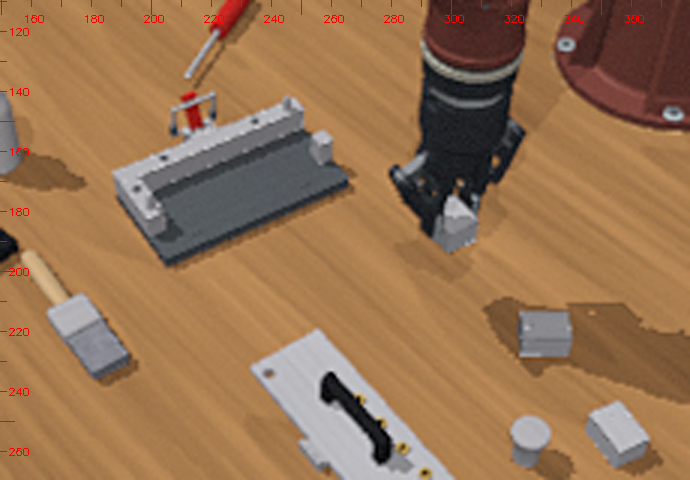

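Emit:
servo_tool([
  {"dp": [0.1,0.2,0],"twist": [0,0,0],"jaw": 1},
  {"dp": [0.25,0.4,0],"twist": [0,0,0],"jaw": 1},
  {"dp": [0.3,0.5,0],"twist": [0,0,0],"jaw": 1},
  {"dp": [0.3,0.5,0],"twist": [0,0,0],"jaw": 1},
  {"dp": [0.35,0.5,0],"twist": [0,0,0],"jaw": 1},
  {"dp": [0.35,0.5,0],"twist": [0,0,0],"jaw": 1},
  {"dp": [0.35,0.5,0],"twist": [0,0,0],"jaw": 1},
  {"dp": [0.3,0.5,0],"twist": [0,0,0],"jaw": 1},
  {"dp": [0.3,0.5,0],"twist": [0,0,0],"jaw": 1},
  {"dp": [0.25,0.4,0],"twist": [0,0,0],"jaw": 1},
  {"dp": [0.1,0.19,0],"twist": [0,0,0],"jaw": 1},
  {"dp": [0,0,0],"twist": [0,0,0],"jaw": 1},
])

```text
time_s: 6.0
position: [0.5701, -0.1598, 0.1003]
tcp_rot: [[0.99, -0.139, -0.0], [-0.139, -0.99, -0.0], [-0.0, 0.0, -1.0]]
ft_force: [0.2, -0.3, -1.3]
finger_gap: 0.0307
```

Run:
```python
from plan import *
go(j2w(40,-15,23),np.degrees(JA))
s=cap("scene"); crop(s,150,110,300,220,5,"pics/s5.png")
t=cap("top"); crop(t,270,165,350,265,6,"pics/t5.png")
```

```text
t6.0 yaw -8.0 twist_z units -0.004 -> yaw -8.0; q6 1.31
 shift units [-0.008 -0.025  1.546] jigpos [ 40.4 -16.3 100.3] F [ 0.2 -0.3 -1.3] gap 0.0307
```

View pics/s5.png

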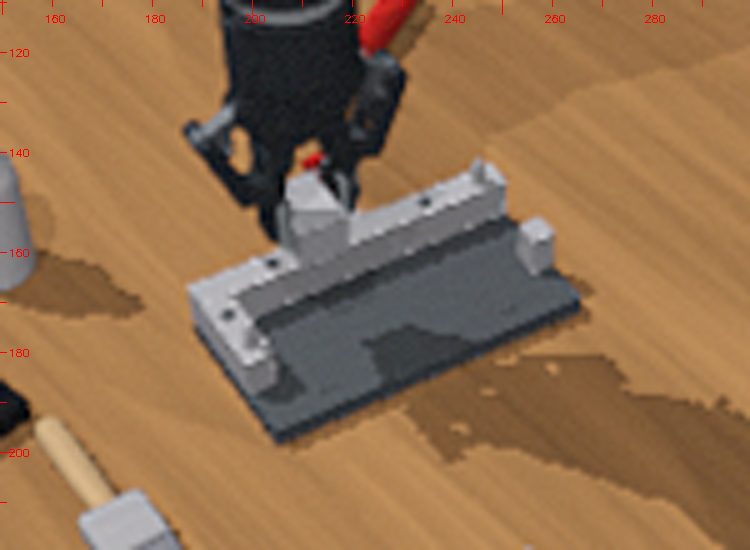

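Emit:
servo_tool([
  {"dp": [0,-0.06,0.2],"twist": [0,0,0],"jaw": 1},
  {"dp": [0,0,0.3],"twist": [0,0,0],"jaw": 1},
  {"dp": [0,0,0.3],"twist": [0,0,0],"jaw": 1},
  {"dp": [0,0,0.3],"twist": [0,0,0],"jaw": 1},
  {"dp": [0,0,0.2],"twist": [0,0,0],"jaw": 1},
  {"dp": [0,0,0.15],"twist": [0,0,0],"jaw": 1},
  {"dp": [0,0,0.06],"twist": [0,0,0],"jaw": 1},
  {"dp": [0,0,0.04],"twist": [0,0,0],"jaw": 1},
  {"dp": [0,0,0.0],"twist": [0,0,0],"jaw": 1},
])

```text
time_s: 7.0
position: [0.5706, -0.1554, 0.0232]
tcp_rot: [[0.99, -0.139, 0.0], [-0.139, -0.99, -0.0], [0.0, 0.0, -1.0]]
ft_force: [-0.2, 0.4, -0.2]
finger_gap: 0.0305
```

Run:
```python
from plan import *
go(j2w(40,-15,23),np.degrees(JA))
```

```text
t7.0 yaw -8.0 twist_z units -0.002 -> yaw -8.0; q6 1.32
 shift units [-0.008  0.064  0.004] jigpos [ 40.4 -11.8  23.2] F [-0.2  0.4 -0.2] gap 0.0305
```

Now push towards the fence (tool +y) in small steps, about 2 mm up off the floor.

Emit:
servo_tool([
  {"dp": [0,0.06,0.02],"twist": [0,0,0],"jaw": 1},
  {"dp": [0,0.06,0],"twist": [0,0,0],"jaw": 1},
  {"dp": [0,0.04,0],"twist": [0,0,0],"jaw": 1},
  {"dp": [0,0.02,0],"twist": [0,0,0],"jaw": 1},
])

```text
time_s: 7.4
position: [0.5692, -0.1647, 0.0222]
tcp_rot: [[0.99, -0.139, 0.0], [-0.139, -0.99, -0.0], [0.0, 0.0, -1.0]]
ft_force: [-0.1, -0.3, -1.9]
finger_gap: 0.0306
```

Emit:
servo_tool([
  {"dp": [0,0.02,0],"twist": [0,0,0],"jaw": 1},
  {"dp": [0,0.02,0],"twist": [0,0,0],"jaw": 1},
])

```text
time_s: 7.6
position: [0.5689, -0.1664, 0.022]
tcp_rot: [[0.99, -0.139, 0.0], [-0.139, -0.99, -0.0], [0.0, 0.0, -1.0]]
ft_force: [0.2, 0.5, -1.5]
finger_gap: 0.0312
```

Emit:
servo_tool([
  {"dp": [0,0.02,0],"twist": [0,0,0],"jaw": 1},
  {"dp": [0,0.02,0],"twist": [0,0,0],"jaw": 1},
])

```text
time_s: 7.8
position: [0.5686, -0.168, 0.022]
tcp_rot: [[0.99, -0.139, 0.0], [-0.139, -0.99, 0.001], [-0.0, -0.001, -1.0]]
ft_force: [1.2, 5.1, -0.1]
finger_gap: 0.0311
```

Emit:
servo_tool([
  {"dp": [0,0.01,0.02],"twist": [0,0,0],"jaw": 1},
  {"dp": [0,0.01,0],"twist": [0,0,0],"jaw": 1},
])

```text
time_s: 8.0
position: [0.5687, -0.1681, 0.0213]
tcp_rot: [[0.99, -0.138, 0.001], [-0.138, -0.99, 0.002], [0.0, -0.002, -1.0]]
ft_force: [0.5, 7.9, 4.3]
finger_gap: 0.0311
```

Run:
```python
from plan import *
go(j2w(40,-15,23),np.degrees(JA))
s=cap("scene"); crop(s,150,110,300,220,5,"pics/s6.png")
```

```text
t8.0 yaw -8.0 twist_z units 0.002 -> yaw -8.0; q6 1.30
 shift units [-0.005 -0.192 -0.035] jigpos [ 40.2 -24.6  21.3] F [0.5 7.9 4.3] gap 0.0311
```

View pics/s6.png

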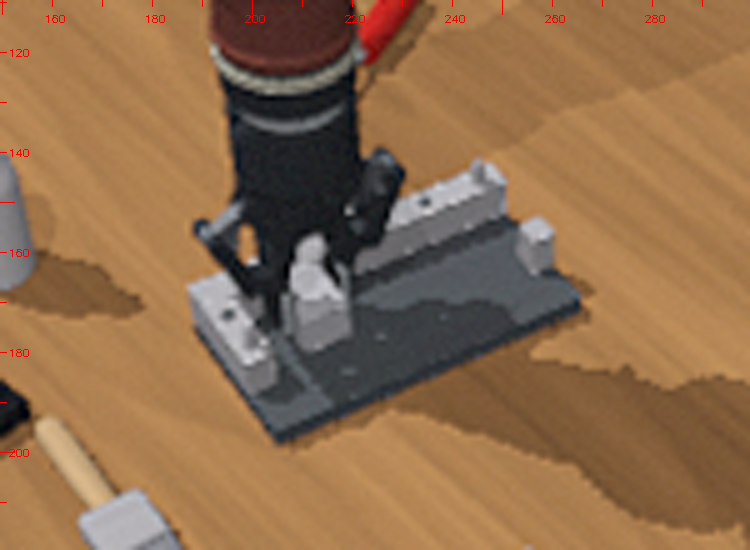

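Emit:
servo_tool([
  {"dp": [0,-0.01,0],"twist": [0,0,0],"jaw": 0.48},
  {"dp": [0,0,0],"twist": [0,0,0],"jaw": 0.48},
  {"dp": [0,0,0],"twist": [0,0,0],"jaw": 0.48},
  {"dp": [0,0,-0.1],"twist": [0,0,0],"jaw": 0.48},
  {"dp": [0,0,-0.2],"twist": [0,0,0],"jaw": 0.48},
  {"dp": [0,0,-0.3],"twist": [0,0,0],"jaw": 0.48},
  {"dp": [0,0,-0.2],"twist": [0,0,0],"jaw": 1},
  {"dp": [-0.26,0,0],"twist": [0,0,0],"jaw": 1},
  {"dp": [-0.3,0,0],"twist": [0,0,0],"jaw": 1},
  {"dp": [-0.24,0,0],"twist": [0,0,0],"jaw": 1},
  {"dp": [0,0,0],"twist": [0,0,0],"jaw": 1},
  {"dp": [0,0,0],"twist": [0,0,0],"jaw": 1},
])

```text
time_s: 9.25
position: [0.5297, -0.1635, 0.0616]
tcp_rot: [[0.99, -0.139, 0.001], [-0.139, -0.99, -0.001], [0.001, 0.0, -1.0]]
ft_force: [0.1, -0.8, 0.5]
finger_gap: -0.0002
```

Run:
```python
from plan import *
go(j2w(0,-23.5,24),np.degrees(JA))
s=cap("scene"); crop(s,150,110,300,220,5,"pics/s7.png")
t=cap("top"); crop(t,270,165,350,265,6,"pics/t7.png")
```

```text
t9.2 yaw -8.0 twist_z units -0.004 -> yaw -8.0; q6 1.28
 shift units [-0.018 -0.04   0.753] jigpos [  0.9 -25.5  61.6] F [ 0.1 -0.8  0.5] gap -0.0002
```

View pics/s7.png

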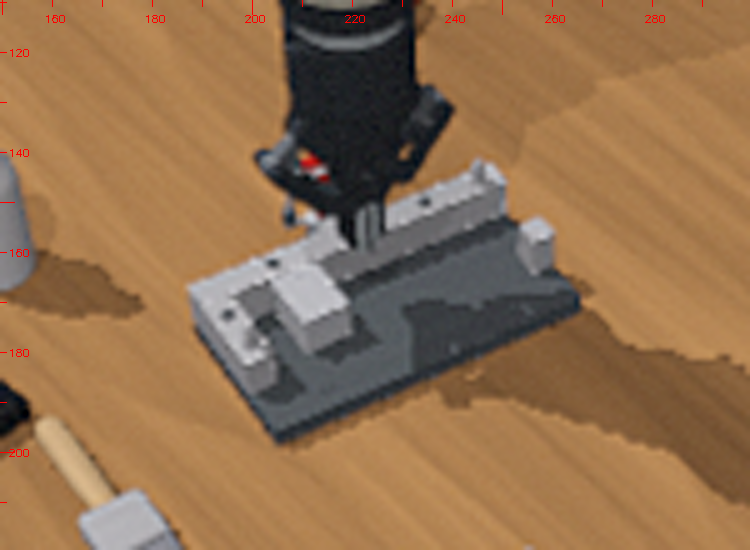

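Emit:
servo_tool([
  {"dp": [0,-0.04,0.25],"twist": [0,0,0],"jaw": 1},
  {"dp": [0,0,0.25],"twist": [0,0,0],"jaw": 1},
  {"dp": [0,0,0.2],"twist": [0,0,0],"jaw": 1},
  {"dp": [0,0,0.05],"twist": [0,0,0],"jaw": 1},
  {"dp": [0.1,0,0],"twist": [0,0,0],"jaw": 1},
  {"dp": [0.08,0,0],"twist": [0,0,0],"jaw": 1},
  {"dp": [0.08,0,0],"twist": [0,0,0],"jaw": 1},
  {"dp": [0.08,0,0],"twist": [0,0,0],"jaw": 1},
  {"dp": [0.08,0,0],"twist": [0,0,0],"jaw": 1},
])

```text
time_s: 10.25
position: [0.5504, -0.1642, 0.0237]
tcp_rot: [[0.99, -0.139, 0.0], [-0.139, -0.99, -0.0], [0.0, 0.0, -1.0]]
ft_force: [-1.5, 0.1, 0.5]
finger_gap: 0.0002
```

Emit:
servo_tool([
  {"dp": [0.08,0,0],"twist": [0,0,0],"jaw": 1},
  {"dp": [0.08,0,0],"twist": [0,0,0],"jaw": 1},
])

```text
time_s: 10.45
position: [0.5581, -0.1652, 0.0236]
tcp_rot: [[0.99, -0.139, -0.0], [-0.139, -0.99, -0.0], [-0.0, 0.0, -1.0]]
ft_force: [-1.8, 0.2, 1.6]
finger_gap: -0.0001
```

Run:
```python
from plan import *
go(j2w(37.5,-23.5,24),np.degrees(JA))
```

```text
t10.4 yaw -8.0 twist_z units -0.002 -> yaw -8.0; q6 1.30
 shift units [ 0.164  0.004 -0.008] jigpos [ 29.3 -23.3  23.6] F [-1.8  0.2  1.6] gap -0.0001
```

Emit:
servo_tool([
  {"dp": [0.05,0,0],"twist": [0,0,0],"jaw": 1},
  {"dp": [0.05,0,0],"twist": [0,0,0],"jaw": 1},
  {"dp": [0.03,0,0],"twist": [0,0,0],"jaw": 1},
  {"dp": [0.03,0,0],"twist": [0,0,0],"jaw": 1},
])

```text
time_s: 10.85
position: [0.5657, -0.1662, 0.0235]
tcp_rot: [[0.99, -0.139, -0.001], [-0.139, -0.99, 0.0], [-0.001, -0.0, -1.0]]
ft_force: [-8.0, 2.6, 5.0]
finger_gap: 0.0001
```

Emit:
servo_tool([
  {"dp": [0.02,0,0],"twist": [0,0,0],"jaw": 1},
  {"dp": [0.01,0,0],"twist": [0,0,0],"jaw": 1},
])

```text
time_s: 11.05
position: [0.5657, -0.1662, 0.0234]
tcp_rot: [[0.99, -0.139, -0.003], [-0.139, -0.99, 0.0], [-0.003, -0.0, -1.0]]
ft_force: [-9.8, 2.0, 9.2]
finger_gap: 0.0001
```

Emit:
servo_tool([
  {"dp": [0.01,0,0],"twist": [0,0,0],"jaw": 1},
  {"dp": [0.01,0,0],"twist": [0,0,0],"jaw": 1},
])

```text
time_s: 11.25
position: [0.5658, -0.1662, 0.0234]
tcp_rot: [[0.99, -0.139, -0.005], [-0.139, -0.99, 0.001], [-0.005, -0.0, -1.0]]
ft_force: [-13.1, 1.8, 12.3]
finger_gap: 0.0002
```

Run:
```python
from plan import *
go(j2w(37.5,-23.5,24),np.degrees(JA))
```

```text
t11.2 yaw -8.0 twist_z units -0.005 -> yaw -8.0; q6 1.30
 shift units [ 0.009  0.006 -0.013] jigpos [ 37.  -23.2  23.4] F [-13.1   1.8  12.3] gap 0.0002
```

Emit:
servo_tool([
  {"dp": [-0.1,0,0],"twist": [0,0,0],"jaw": 1},
  {"dp": [-0.15,0,0],"twist": [0,0,0],"jaw": 1},
  {"dp": [0,0.08,0],"twist": [0,0,0],"jaw": 1},
  {"dp": [0,0.06,0],"twist": [0,0,0],"jaw": 1},
  {"dp": [0,0.04,0],"twist": [0,0,0],"jaw": 1},
  {"dp": [0,0.02,0],"twist": [0,0,0],"jaw": 1},
])

```text
time_s: 11.85
position: [0.5549, -0.1753, 0.0235]
tcp_rot: [[0.99, -0.139, 0.0], [-0.139, -0.99, -0.0], [0.0, 0.0, -1.0]]
ft_force: [0.9, 0.9, -0.2]
finger_gap: 0.0005
```

Emit:
servo_tool([
  {"dp": [0,0.02,0],"twist": [0,0,0],"jaw": 1},
  {"dp": [0,0.02,0],"twist": [0,0,0],"jaw": 1},
])

```text
time_s: 12.05
position: [0.5544, -0.1769, 0.0234]
tcp_rot: [[0.99, -0.139, -0.0], [-0.139, -0.99, 0.0], [-0.0, -0.0, -1.0]]
ft_force: [-0.2, -0.4, -0.0]
finger_gap: 0.0
```

Emit:
servo_tool([
  {"dp": [0,0.02,0],"twist": [0,0,0],"jaw": 1},
  {"dp": [0,0.02,0],"twist": [0,0,0],"jaw": 1},
])

```text
time_s: 12.25
position: [0.5543, -0.1775, 0.0235]
tcp_rot: [[0.99, -0.138, 0.001], [-0.138, -0.99, 0.003], [0.0, -0.003, -1.0]]
ft_force: [2.1, 9.0, 2.0]
finger_gap: -0.0007
```

Run:
```python
from plan import *
go(j2w(37.5,-23.5,24),np.degrees(JA))
```

```text
t12.2 yaw -7.9 twist_z units 0.002 -> yaw -8.0; q6 1.27
 shift units [ 0.206 -0.25  -0.01 ] jigpos [ 27.2 -36.   23.5] F [2.1 9.  2. ] gap -0.0007
```

Emit:
servo_tool([
  {"dp": [0,-0.08,0],"twist": [0,0,0],"jaw": 1},
  {"dp": [-0.3,-0.06,0],"twist": [0,0,0],"jaw": 1},
  {"dp": [-0.5,0,0],"twist": [0,0,0],"jaw": 1},
  {"dp": [-0.6,0,0],"twist": [0,0,0],"jaw": 1},
  {"dp": [-0.5,0,0],"twist": [0,0,0],"jaw": 1},
  {"dp": [-0.1,0.03,0],"twist": [0,0,0],"jaw": 1},
  {"dp": [0,0.05,0],"twist": [0,0,0],"jaw": 1},
])

```text
time_s: 12.95
position: [0.4553, -0.1621, 0.0238]
tcp_rot: [[0.99, -0.139, 0.0], [-0.139, -0.99, -0.0], [0.0, 0.0, -1.0]]
ft_force: [0.7, -0.3, 0.4]
finger_gap: 0.0001
```

Emit:
servo_tool([
  {"dp": [0,0.02,0],"twist": [0,0,0],"jaw": 1},
  {"dp": [0,0.02,0],"twist": [0,0,0],"jaw": 1},
])

```text
time_s: 13.15
position: [0.4563, -0.1632, 0.0237]
tcp_rot: [[0.99, -0.138, 0.001], [-0.138, -0.99, 0.002], [0.001, -0.003, -1.0]]
ft_force: [-0.4, 11.1, 8.6]
finger_gap: 0.0002
```

Emit:
servo_tool([
  {"dp": [0,0.02,0],"twist": [0,0,0],"jaw": 1},
  {"dp": [0,0.02,0],"twist": [0,0,0],"jaw": 1},
])

```text
time_s: 13.35
position: [0.4563, -0.1632, 0.0237]
tcp_rot: [[0.991, -0.137, 0.002], [-0.137, -0.991, 0.006], [0.001, -0.006, -1.0]]
ft_force: [1.6, 20.3, 12.4]
finger_gap: -0.0004
```

Run:
```python
from plan import *
go(j2w(37.5,-23.5,24),np.degrees(JA))
```

```text
t13.3 yaw -7.9 twist_z units 0.010 -> yaw -8.0; q6 1.21
 shift units [ 2.186 -0.238 -0.006] jigpos [-71.8 -35.4  23.7] F [ 1.6 20.3 12.4] gap -0.0004
```

Run:
```python
import numpy as np,json
a=np.radians(-8.2);ex=np.array([np.cos(a),np.sin(a)]);ey=np.array([-ex[1],ex[0]])
y0=np.array([.5053,-.17035])@ey+.035; x0=np.array([.5658,-.1662])@ex-.0375
J=x0*ex+y0*ey;print(J);json.dump([*J,a],open("jig.json","w"))
from plan import *
go(np.array([.4217,.1975,.10]),50)
go(np.array([.456,.3155,.10]),-11)
```

```text
[ 0.53185879 -0.13881565]
t13.3 yaw -7.9 twist_z units -6.735 -> yaw 50.0; q6 1.21
 shift units [ 5.082 -5.166 -1.526] jigpos [-71.3 -34.9  23.7] F [ 1.6 20.3 12.4] gap -0.0004
t13.3 yaw -7.9 twist_z units 0.363 -> yaw -11.0; q6 1.21
 shift units [-1.832 -9.397 -1.526] jigpos [-71.3 -34.9  23.7] F [ 1.6 20.3 12.4] gap -0.0004
```

Emit:
servo_tool([
  {"dp": [0,-0.1,0],"twist": [0,0,0],"jaw": 1},
  {"dp": [0,-0.1,-0.2],"twist": [0,0,0],"jaw": 1},
  {"dp": [0,0,-0.5],"twist": [0,0,0],"jaw": 1},
  {"dp": [0,0,-0.5],"twist": [0,0,0],"jaw": 0.6},
  {"dp": [0,0,-0.33],"twist": [0,0,0],"jaw": 0.3},
  {"dp": [0,0,0],"twist": [0,0,-0.962],"jaw": 0.3},
  {"dp": [0,0,0],"twist": [0,0,-0.962],"jaw": 0.3},
  {"dp": [0,0,0],"twist": [0,0,-0.962],"jaw": 0.3},
  {"dp": [0,0,0],"twist": [0,0,-0.962],"jaw": 0.3},
  {"dp": [0,0,0],"twist": [0,0,-0.962],"jaw": 0.3},
  {"dp": [0,0,0],"twist": [0,0,-0.962],"jaw": 0.3},
  {"dp": [0,0,0],"twist": [0,0,-0.962],"jaw": 0.3},
])

```text
time_s: 14.55
position: [0.4571, -0.1564, 0.1008]
tcp_rot: [[0.64, 0.769, 0.001], [0.769, -0.64, -0.001], [-0.0, 0.001, -1.0]]
ft_force: [-0.6, -0.2, 0.0]
finger_gap: 0.0599
```

Run:
```python
from plan import *
go(np.array([.4217,.1975,.10]),50)
t=cap("top"); crop(t,120,190,250,270,6,"pics/t8.png")
```

```text
t14.6 yaw 50.2 twist_z units 0.026 -> yaw 50.0; q6 0.21
 shift units [ 4.968 -5.092  0.016] jigpos [-71.5 -28.1 100.8] F [-0.6 -0.2  0. ] gap 0.0599
```

View pics/t8.png

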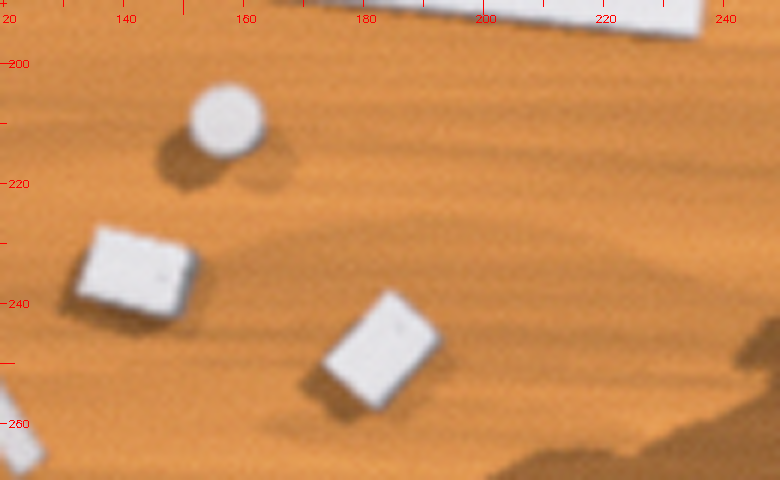

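Emit:
servo_tool([
  {"dp": [0.2,-0.2,0],"twist": [0,0,0],"jaw": 0.3},
  {"dp": [0.45,-0.46,0],"twist": [0,0,0],"jaw": 0.3},
  {"dp": [0.48,-0.49,0],"twist": [0,0,0],"jaw": 0.3},
  {"dp": [0.48,-0.49,0],"twist": [0,0,0],"jaw": 0.3},
  {"dp": [0.48,-0.49,0],"twist": [0,0,0],"jaw": 0.3},
  {"dp": [0.48,-0.49,0],"twist": [0,0,0],"jaw": 0.3},
  {"dp": [0.48,-0.5,0],"twist": [0,0,0],"jaw": 0.3},
  {"dp": [0.48,-0.5,0],"twist": [0,0,0],"jaw": 0.3},
  {"dp": [0.48,-0.5,0],"twist": [0,0,0],"jaw": 0.3},
  {"dp": [0.48,-0.5,0],"twist": [0,0,0],"jaw": 0.3},
  {"dp": [0.35,-0.36,0],"twist": [0,0,0],"jaw": 0.3},
  {"dp": [0.13,-0.11,0],"twist": [0,0,0.03],"jaw": 0.3},
])

```text
time_s: 15.8
position: [0.421, 0.2006, 0.1003]
tcp_rot: [[0.649, 0.761, 0.0], [0.761, -0.649, 0.0], [0.001, -0.0, -1.0]]
ft_force: [0.6, -0.1, 1.0]
finger_gap: 0.06
```

Emit:
servo_tool([
  {"dp": [0,0,0.3],"twist": [0,0,0],"jaw": 0.3},
  {"dp": [0,0,0.4],"twist": [0,0,0],"jaw": 0.3},
  {"dp": [0,0,0.3],"twist": [0,0,0],"jaw": 0.3},
])

```text
time_s: 16.1
position: [0.4215, 0.1979, 0.0494]
tcp_rot: [[0.65, 0.76, -0.0], [0.76, -0.65, -0.0], [-0.0, 0.0, -1.0]]
ft_force: [0.4, 0.0, 0.2]
finger_gap: 0.0599
```

Run:
```python
from plan import *
go(np.array([.4217,.1975,.004]),50)
s=cap("scene"); crop(s,270,160,380,270,5,"pics/s8.png")
```

```text
t16.1 yaw 49.4 twist_z units -0.065 -> yaw 50.0; q6 0.99
 shift units [-0.003  0.009  0.908] jigpos [-157.3  317.5   49.4] F [0.4 0.  0.2] gap 0.0599
```

View pics/s8.png

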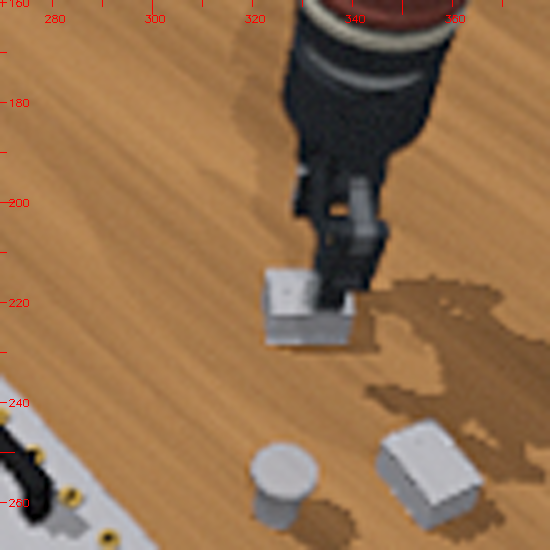

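Emit:
servo_tool([
  {"dp": [0,0,0.25],"twist": [0,0,-0.06],"jaw": 0.3},
  {"dp": [0,0,0.3],"twist": [0,0,0],"jaw": 0.3},
  {"dp": [0,0,0.2],"twist": [0,0,0],"jaw": 0.3},
  {"dp": [0,0,0.13],"twist": [0,0,0],"jaw": 0.3},
  {"dp": [0,0,0],"twist": [0,0,0],"jaw": 1},
  {"dp": [0,0,0],"twist": [0,0,0],"jaw": 1},
  {"dp": [0,0,0],"twist": [0,0,0],"jaw": 1},
  {"dp": [0,0,0],"twist": [0,0,0],"jaw": 1},
  {"dp": [0,0,0],"twist": [0,0,0],"jaw": 1},
  {"dp": [0,0,0],"twist": [0,0,0],"jaw": 1},
])

```text
time_s: 17.15
position: [0.4221, 0.1981, 0.0065]
tcp_rot: [[0.641, 0.768, 0.001], [0.768, -0.641, 0.0], [0.001, 0.001, -1.0]]
ft_force: [-1.0, -0.3, 6.9]
finger_gap: 0.0308
```

Emit:
servo_tool([
  {"dp": [0,0,-0.15],"twist": [0,0,0],"jaw": 1},
  {"dp": [0,0,-0.35],"twist": [0,0,0],"jaw": 1},
  {"dp": [0,0,-0.5],"twist": [0,0,0],"jaw": 1},
  {"dp": [0,0,-0.5],"twist": [0,0,0],"jaw": 1},
  {"dp": [0,0,-0.4],"twist": [0,0,0],"jaw": 1},
  {"dp": [0,0,0],"twist": [0,0,0.967],"jaw": 1},
  {"dp": [0,0,0],"twist": [0,0,0.967],"jaw": 1},
  {"dp": [0,0,0],"twist": [0,0,0.967],"jaw": 1},
  {"dp": [0,0,0],"twist": [0,0,0.967],"jaw": 1},
  {"dp": [0,0,0],"twist": [0,0,0.967],"jaw": 1},
  {"dp": [0,0,0],"twist": [0,0,0.967],"jaw": 1},
  {"dp": [0,0,0],"twist": [0,0,0.967],"jaw": 1},
])

```text
time_s: 18.35
position: [0.4216, 0.198, 0.1014]
tcp_rot: [[0.989, -0.146, -0.0], [-0.146, -0.989, 0.0], [-0.0, -0.0, -1.0]]
ft_force: [0.1, -0.1, -1.7]
finger_gap: 0.0309
```

Run:
```python
from plan import *
go(j2w(4,-12,100),-8.2)
s=cap("scene"); crop(s,270,130,380,270,5,"pics/s9.png")
t=cap("top"); crop(t,270,165,350,265,6,"pics/t9.png")
```

```text
t18.4 yaw -8.4 twist_z units -0.021 -> yaw -8.2; q6 2.00
 shift units [3.223 6.593 0.028] jigpos [-157.2  317.6  101.4] F [ 0.1 -0.1 -1.7] gap 0.0309
```

View pics/s9.png

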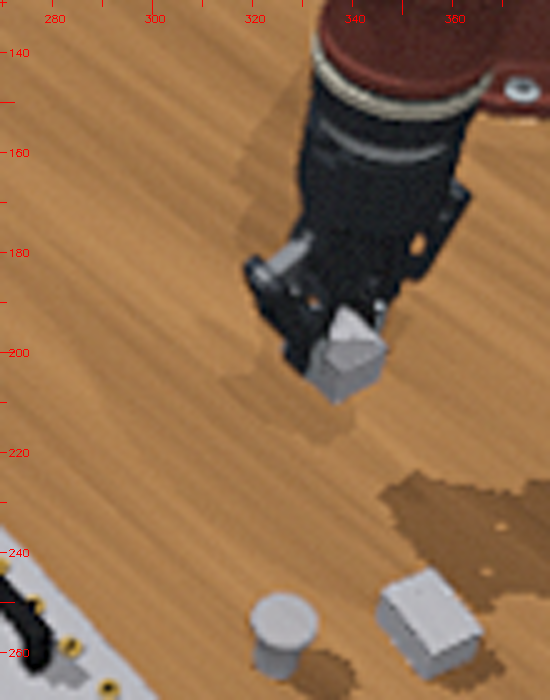

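View pics/t9.png

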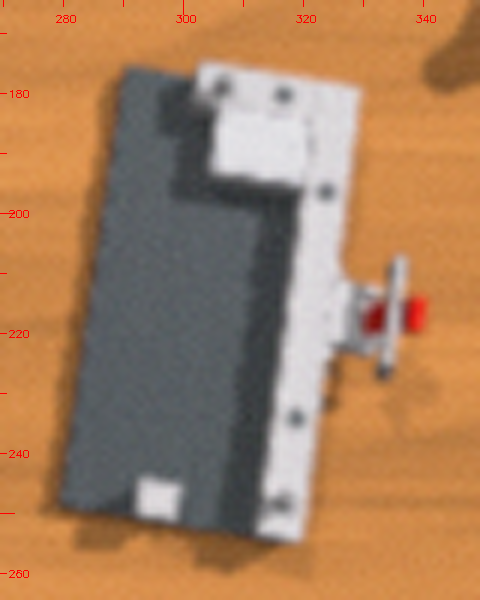

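Emit:
servo_tool([
  {"dp": [0.1,0.2,0],"twist": [0,0,-0.02],"jaw": 1},
  {"dp": [0.25,0.5,0],"twist": [0,0,0],"jaw": 1},
  {"dp": [0.3,0.65,0],"twist": [0,0,0],"jaw": 1},
  {"dp": [0.33,0.67,0],"twist": [0,0,0],"jaw": 1},
  {"dp": [0.33,0.67,0],"twist": [0,0,0],"jaw": 1},
  {"dp": [0.33,0.67,0],"twist": [0,0,0],"jaw": 1},
  {"dp": [0.33,0.67,0],"twist": [0,0,0],"jaw": 1},
  {"dp": [0.33,0.67,0],"twist": [0,0,0],"jaw": 1},
  {"dp": [0.33,0.67,0],"twist": [0,0,0],"jaw": 1},
  {"dp": [0.3,0.6,0],"twist": [0,0,0],"jaw": 1},
  {"dp": [0.2,0.45,0],"twist": [0,0,0],"jaw": 1},
  {"dp": [0.09,0.17,0],"twist": [0,0,0],"jaw": 1},
])

```text
time_s: 19.65
position: [0.5364, -0.1535, 0.101]
tcp_rot: [[0.991, -0.136, 0.0], [-0.136, -0.991, -0.001], [0.0, 0.001, -1.0]]
ft_force: [0.1, 0.4, -1.5]
finger_gap: 0.0306
```

Emit:
servo_tool([
  {"dp": [0,0,0.2],"twist": [0,0,0],"jaw": 1},
  {"dp": [0,0,0.3],"twist": [0,0,0],"jaw": 1},
])

```text
time_s: 19.85
position: [0.5361, -0.1501, 0.0757]
tcp_rot: [[0.991, -0.135, 0.001], [-0.135, -0.991, 0.0], [0.001, -0.0, -1.0]]
ft_force: [0.1, -0.1, -1.2]
finger_gap: 0.031
```

Run:
```python
from plan import *
go(j2w(4,-12,22.5),-8.2)
```

```text
t19.9 yaw -7.8 twist_z units 0.050 -> yaw -8.2; q6 1.30
 shift units [-0.035  0.028  1.065] jigpos [  5.8 -10.6  75.7] F [ 0.1 -0.1 -1.2] gap 0.031
```

Emit:
servo_tool([
  {"dp": [-0.03,0,0.2],"twist": [0,0,0.05],"jaw": 1},
  {"dp": [0,0,0.3],"twist": [0,0,0],"jaw": 1},
  {"dp": [0,0,0.25],"twist": [0,0,0],"jaw": 1},
  {"dp": [0,0,0.2],"twist": [0,0,0],"jaw": 1},
  {"dp": [0,0,0.1],"twist": [0,0,0],"jaw": 1},
  {"dp": [0,0.08,0],"twist": [0,0,0],"jaw": 1},
  {"dp": [0,0.06,0],"twist": [0,0,0],"jaw": 1},
  {"dp": [0,0.04,0],"twist": [0,0,0],"jaw": 1},
])

```text
time_s: 20.65
position: [0.5338, -0.1598, 0.0241]
tcp_rot: [[0.989, -0.145, 0.001], [-0.145, -0.989, -0.001], [0.001, 0.0, -1.0]]
ft_force: [0.1, -0.3, -0.1]
finger_gap: 0.0309
```

Emit:
servo_tool([
  {"dp": [0,0.02,0],"twist": [0,0,0],"jaw": 1},
  {"dp": [0,0.02,0],"twist": [0,0,0],"jaw": 1},
])

```text
time_s: 20.85
position: [0.5333, -0.1614, 0.0238]
tcp_rot: [[0.99, -0.145, 0.001], [-0.145, -0.99, -0.0], [0.001, 0.0, -1.0]]
ft_force: [0.6, -0.7, -1.0]
finger_gap: 0.0313
```

Emit:
servo_tool([
  {"dp": [0,0.02,0],"twist": [0,0,0],"jaw": 1},
  {"dp": [0,0.02,0],"twist": [0,0,0],"jaw": 1},
])

```text
time_s: 21.05
position: [0.5328, -0.1631, 0.0236]
tcp_rot: [[0.99, -0.144, 0.0], [-0.144, -0.99, -0.0], [0.0, 0.0, -1.0]]
ft_force: [0.5, -0.1, -1.2]
finger_gap: 0.0314
```

Run:
```python
from plan import *
go(j2w(4,-23.5,22),-8.2)
```

```text
t21.1 yaw -8.3 twist_z units -0.011 -> yaw -8.2; q6 1.29
 shift units [-0.008 -0.009  0.032] jigpos [  4.4 -24.   23.6] F [ 0.5 -0.1 -1.2] gap 0.0314
```

Emit:
servo_tool([
  {"dp": [0,0.02,0.02],"twist": [0,0,0],"jaw": 1},
  {"dp": [0,0.02,0.01],"twist": [0,0,0],"jaw": 1},
])

```text
time_s: 21.25
position: [0.5327, -0.1641, 0.0221]
tcp_rot: [[0.99, -0.144, 0.001], [-0.144, -0.99, 0.002], [0.0, -0.002, -1.0]]
ft_force: [0.6, 8.3, 4.8]
finger_gap: 0.031
```

Emit:
servo_tool([
  {"dp": [0,0.02,0.01],"twist": [0,0,0],"jaw": 1},
  {"dp": [0,0.02,0.0],"twist": [0,0,0],"jaw": 1},
])

```text
time_s: 21.45
position: [0.5327, -0.1642, 0.0217]
tcp_rot: [[0.99, -0.143, 0.001], [-0.143, -0.99, 0.006], [0.001, -0.006, -1.0]]
ft_force: [2.9, 17.2, 6.1]
finger_gap: 0.0307
```

Emit:
servo_tool([
  {"dp": [0,-0.05,0],"twist": [0,0,0],"jaw": 0.48},
  {"dp": [0,0,0],"twist": [0,0,0],"jaw": 0.48},
  {"dp": [0,0,0],"twist": [0,0,0],"jaw": 0.48},
  {"dp": [0,0,-0.1],"twist": [0,0,0],"jaw": 0.48},
  {"dp": [0,0,-0.2],"twist": [0,0,0],"jaw": 0.48},
  {"dp": [0,0,-0.3],"twist": [0,0,0],"jaw": 0.48},
  {"dp": [0,0,-0.2],"twist": [0,0,0],"jaw": 1},
  {"dp": [-0.26,0,0],"twist": [0,0,0],"jaw": 1},
  {"dp": [-0.3,0,0],"twist": [0,0,0],"jaw": 1},
  {"dp": [-0.24,0,0],"twist": [0,0,0],"jaw": 1},
  {"dp": [0,0,0],"twist": [0,0,0],"jaw": 1},
  {"dp": [0,0,0],"twist": [0,0,0],"jaw": 1},
])

```text
time_s: 22.65
position: [0.4937, -0.1592, 0.0621]
tcp_rot: [[0.99, -0.144, 0.001], [-0.144, -0.99, -0.001], [0.001, 0.0, -1.0]]
ft_force: [0.4, -0.2, 0.3]
finger_gap: -0.0001
```

Run:
```python
from plan import *
go(j2w(-34,-23.5,24),-8.2)
s=cap("scene"); crop(s,150,110,300,220,5,"pics/s10.png")
```

```text
t22.6 yaw -8.3 twist_z units -0.013 -> yaw -8.2; q6 1.26
 shift units [ 0.018 -0.042  0.763] jigpos [-34.9 -25.6  62.1] F [ 0.4 -0.2  0.3] gap -0.0001
```

View pics/s10.png

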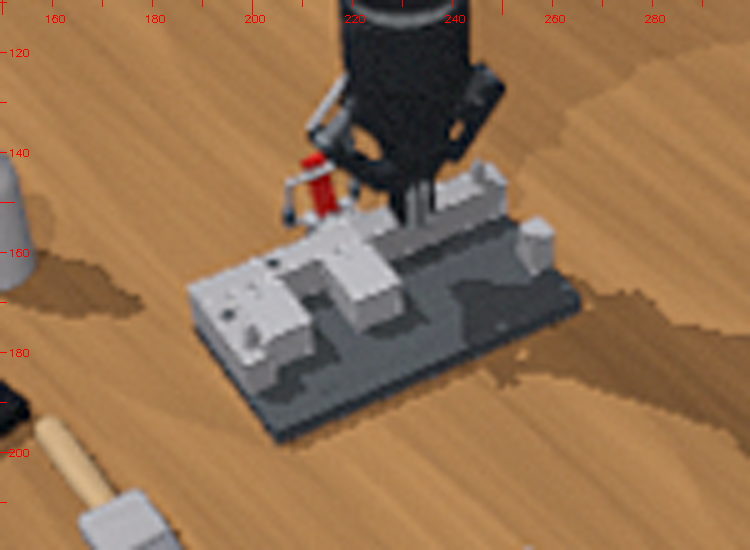

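Emit:
servo_tool([
  {"dp": [0,-0.04,0.25],"twist": [0,0,0],"jaw": 1},
  {"dp": [0,0,0.25],"twist": [0,0,0],"jaw": 1},
  {"dp": [0,0,0.2],"twist": [0,0,0],"jaw": 1},
  {"dp": [0,0,0.06],"twist": [0,0,0],"jaw": 1},
  {"dp": [0.1,0,0],"twist": [0,0,0],"jaw": 1},
  {"dp": [0.08,0,0],"twist": [0,0,0],"jaw": 1},
  {"dp": [0.08,0,0],"twist": [0,0,0],"jaw": 1},
  {"dp": [0.08,0,0],"twist": [0,0,0],"jaw": 1},
  {"dp": [0.08,0,0],"twist": [0,0,0],"jaw": 1},
  {"dp": [0.08,0,0],"twist": [0,0,0],"jaw": 1},
  {"dp": [0.08,0,0],"twist": [0,0,0],"jaw": 1},
])

```text
time_s: 23.8
position: [0.5221, -0.161, 0.0236]
tcp_rot: [[0.99, -0.144, -0.0], [-0.144, -0.99, 0.0], [-0.0, 0.0, -1.0]]
ft_force: [-2.8, 0.2, 1.9]
finger_gap: -0.0001
```

Emit:
servo_tool([
  {"dp": [0.08,0,0],"twist": [0,0,0],"jaw": 1},
  {"dp": [0.04,0,0],"twist": [0,0,0],"jaw": 1},
])

```text
time_s: 24.0
position: [0.5284, -0.162, 0.0235]
tcp_rot: [[0.99, -0.144, 0.0], [-0.144, -0.99, -0.0], [0.0, 0.0, -1.0]]
ft_force: [-2.6, 0.0, 2.2]
finger_gap: 0.0002
```

Run:
```python
from plan import *
go(j2w(5.5,-23.5,24),-8.2)
```

```text
t24.0 yaw -8.3 twist_z units -0.010 -> yaw -8.2; q6 1.29
 shift units [ 0.112  0.002 -0.009] jigpos [ -0.1 -23.4  23.5] F [-2.6  0.   2.2] gap 0.0002
```

Emit:
servo_tool([
  {"dp": [0.06,0,0],"twist": [0,0,0],"jaw": 1},
  {"dp": [0.03,0,0],"twist": [0,0,0],"jaw": 1},
  {"dp": [0.02,0,0],"twist": [0,0,0],"jaw": 1},
  {"dp": [0.02,0,0],"twist": [0,0,0],"jaw": 1},
])

```text
time_s: 24.4
position: [0.5338, -0.1627, 0.0234]
tcp_rot: [[0.99, -0.144, -0.001], [-0.144, -0.99, 0.0], [-0.001, 0.0, -1.0]]
ft_force: [-6.1, 0.4, 5.1]
finger_gap: 0.0001
```

Emit:
servo_tool([
  {"dp": [0.01,0,0],"twist": [0,0,0],"jaw": 1},
  {"dp": [0.01,0,0],"twist": [0,0,0],"jaw": 1},
])

```text
time_s: 24.6
position: [0.5339, -0.1627, 0.0234]
tcp_rot: [[0.99, -0.144, -0.003], [-0.144, -0.99, 0.0], [-0.003, 0.0, -1.0]]
ft_force: [-8.8, 0.4, 7.8]
finger_gap: -0.0003
```

Run:
```python
from plan import *
go(j2w(5.5,-23.5,24),-8.2)
```

```text
t24.6 yaw -8.3 twist_z units -0.012 -> yaw -8.2; q6 1.29
 shift units [ 0.002  0.003 -0.012] jigpos [  5.4 -23.4  23.4] F [-8.8  0.4  7.8] gap -0.0003
```

Emit:
servo_tool([
  {"dp": [-0.1,0,0],"twist": [0,0,0],"jaw": 1},
  {"dp": [-0.1,0,-0.2],"twist": [0,0,0],"jaw": 1},
  {"dp": [0,0,-0.5],"twist": [0,0,0],"jaw": 1},
  {"dp": [0,0,-0.5],"twist": [0,0,0],"jaw": 0.6},
  {"dp": [0,0,-0.33],"twist": [0,0,0.32],"jaw": 0.4},
  {"dp": [0,0,0],"twist": [0,0,0],"jaw": 0.4},
])

```text
time_s: 25.2
position: [0.5272, -0.1623, 0.103]
tcp_rot: [[0.981, -0.193, 0.005], [-0.193, -0.981, -0.002], [0.005, 0.001, -1.0]]
ft_force: [-0.4, -0.1, -0.4]
finger_gap: 0.0433
```

Run:
```python
from plan import *
go(np.array([.456,.3155,.1]),-11)
t=cap("top"); crop(t,120,190,250,270,6,"pics/t11.png")
s=cap("scene"); crop(s,290,200,400,310,6,"pics/s11.png")
```

```text
t25.2 yaw -11.1 twist_z units -0.012 -> yaw -11.0; q6 1.33
 shift units [-3.221 -9.109  0.06 ] jigpos [ -1.3 -23.9 103. ] F [-0.4 -0.1 -0.4] gap 0.0433
```

View pics/t11.png

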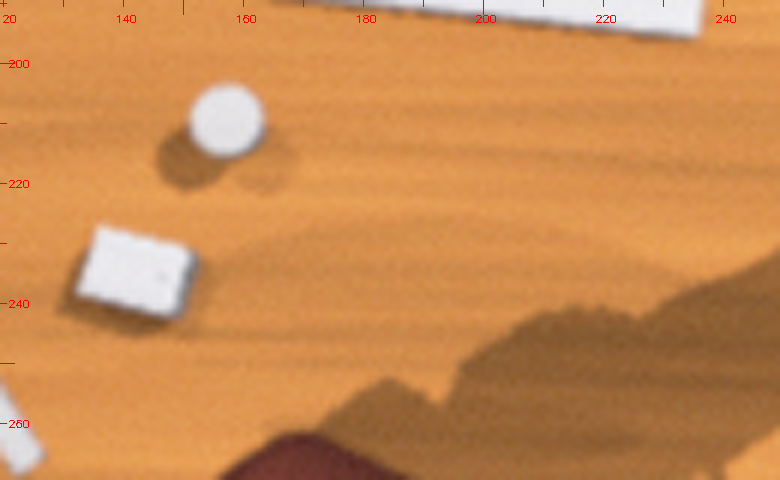

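View pics/s11.png

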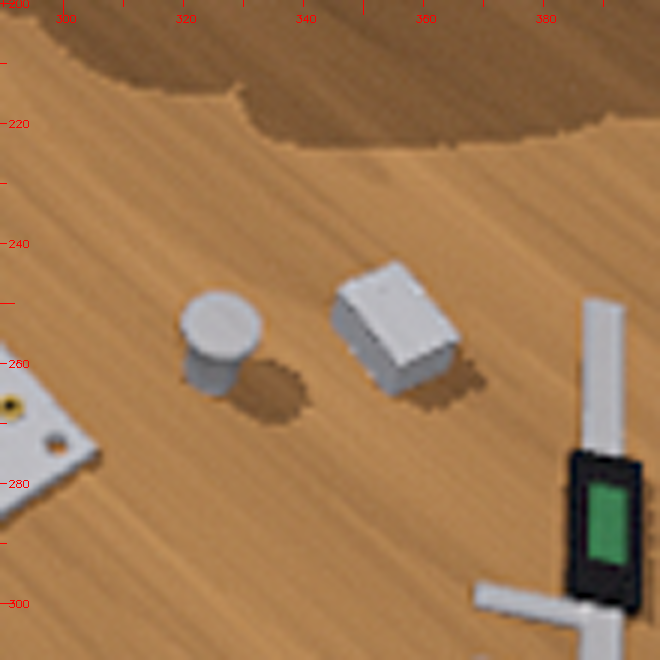

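Run:
```python
from plan import *
t=cap("top");s=cap("scene")
for c,l,o,k in ((s,[(396,262),(458,336),(400,364),(337,290)],(290,200),6),(t,[(97,226),(197,250),(177,318),(76,296)],(120,190),6)):
    P=np.array([ray(c,o[0]+x/k-.5,o[1]+y/k-.5,.028) for x,y in l]);print(P.mean(0).round(4),[round(float(np.linalg.norm(P[i]-P[i-1])),4) for i in range(4)],[round(float(np.degrees(np.arctan2(*(P[i]-P[i-1])[[1,0]]))),1) for i in range(4)])
go(np.array([.456,.3155,.1]),-11)
```

```text
[0.4578 0.3155 0.028 ] [0.0323, 0.0439, 0.0312, 0.0438] [167.8, 77.5, -12.6, -101.0]
[0.4549 0.3156 0.028 ] [0.0342, 0.049, 0.0331, 0.049] [-12.9, -102.4, 167.0, 78.8]
t25.4 yaw -11.0 twist_z units -0.000 -> yaw -11.0; q6 1.33
 shift units [-3.171 -9.098 -0.013] jigpos [ -3.7 -23.2  99.3] F [-0.7  0.  -0.4] gap 0.0514
```

Emit:
servo_tool([
  {"dp": [-0.12,-0.35,0],"twist": [0,0,0.1],"jaw": 0.35},
  {"dp": [-0.25,-0.75,0],"twist": [0,0,0],"jaw": 0.35},
  {"dp": [-0.3,-0.85,0],"twist": [0,0,0],"jaw": 0.35},
  {"dp": [-0.3,-0.85,0],"twist": [0,0,0],"jaw": 0.35},
  {"dp": [-0.3,-0.85,0],"twist": [0,0,0],"jaw": 0.35},
  {"dp": [-0.3,-0.85,0],"twist": [0,0,0],"jaw": 0.35},
  {"dp": [-0.3,-0.85,0],"twist": [0,0,0],"jaw": 0.35},
  {"dp": [-0.3,-0.85,0],"twist": [0,0,0],"jaw": 0.35},
  {"dp": [-0.3,-0.85,0],"twist": [0,0,0],"jaw": 0.35},
  {"dp": [-0.3,-0.85,0],"twist": [0,0,0],"jaw": 0.35},
  {"dp": [-0.25,-0.75,0],"twist": [0,0,0],"jaw": 0.35},
  {"dp": [-0.12,-0.4,0],"twist": [0,0,0],"jaw": 0.35},
])

```text
time_s: 26.6
position: [0.4635, 0.3163, 0.099]
tcp_rot: [[0.979, -0.203, -0.001], [-0.203, -0.979, 0.0], [-0.001, 0.0, -1.0]]
ft_force: [0.8, -0.6, -0.7]
finger_gap: 0.0558
```

Run:
```python
from plan import *
go(np.array([.4563,.3155,.004]),-12)
```

```text
t26.6 yaw -11.7 twist_z units 0.031 -> yaw -12.0; q6 2.24
 shift units [-0.137  0.045  1.899] jigpos [-132.6  440.7   99. ] F [ 0.8 -0.6 -0.7] gap 0.0558
```

Emit:
servo_tool([
  {"dp": [-0.13,0,0],"twist": [0,0,0.03],"jaw": 0.35},
  {"dp": [0,0,0.3],"twist": [0,0,0],"jaw": 0.35},
  {"dp": [0,0,0.4],"twist": [0,0,0],"jaw": 0.35},
  {"dp": [0,0,0.3],"twist": [0,0,0],"jaw": 0.35},
  {"dp": [0,0,0.1],"twist": [0,0,0],"jaw": 0.35},
])

```text
time_s: 27.1
position: [0.4569, 0.3134, 0.0429]
tcp_rot: [[0.977, -0.211, -0.003], [-0.211, -0.977, -0.002], [-0.003, 0.003, -1.0]]
ft_force: [-0.4, -0.4, 0.1]
finger_gap: 0.0558
```

Run:
```python
from plan import *
go(np.array([.4563,.3155,.004]),-12)
s=cap("scene"); crop(s,290,170,400,290,5,"pics/s12.png")
```

```text
t27.1 yaw -12.2 twist_z units -0.021 -> yaw -12.0; q6 2.25
 shift units [-0.02  -0.039  0.779] jigpos [-138.7  436.9   42.9] F [-0.4 -0.4  0.1] gap 0.0558
```

View pics/s12.png

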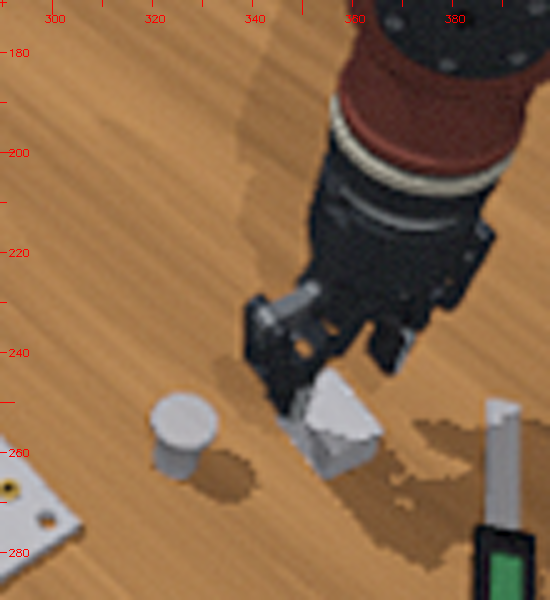

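Emit:
servo_tool([
  {"dp": [-0.01,-0.04,0.2],"twist": [0,0,0],"jaw": 0.35},
  {"dp": [0,0,0.3],"twist": [0,0,0],"jaw": 0.35},
  {"dp": [0,0,0.2],"twist": [0,0,0],"jaw": 0.35},
  {"dp": [0,0,0.06],"twist": [0,0,0],"jaw": 0.35},
  {"dp": [0,0,0],"twist": [0,0,0],"jaw": 1},
  {"dp": [0,0,0],"twist": [0,0,0],"jaw": 1},
  {"dp": [0,0,0],"twist": [0,0,0],"jaw": 1},
  {"dp": [0,0,0],"twist": [0,0,0],"jaw": 1},
  {"dp": [0,0,0],"twist": [0,0,0],"jaw": 1},
  {"dp": [0,0,0],"twist": [0,0,0],"jaw": 1},
])

```text
time_s: 28.15
position: [0.4588, 0.3172, 0.0075]
tcp_rot: [[0.978, -0.211, 0.001], [-0.211, -0.978, 0.0], [0.001, -0.001, -1.0]]
ft_force: [-0.1, -1.0, 5.0]
finger_gap: 0.031
```

Emit:
servo_tool([
  {"dp": [0,0,-0.15],"twist": [0,0,0],"jaw": 1},
  {"dp": [0,0,-0.35],"twist": [0,0,0],"jaw": 1},
  {"dp": [0,0,-0.5],"twist": [0,0,0],"jaw": 1},
  {"dp": [0,0,-0.5],"twist": [0,0,0],"jaw": 1},
  {"dp": [0,0,-0.4],"twist": [0,0,-0.45],"jaw": 1},
  {"dp": [0,0,0],"twist": [0,0,0],"jaw": 1},
])

```text
time_s: 28.75
position: [0.46, 0.3178, 0.1049]
tcp_rot: [[0.99, -0.143, 0.004], [-0.143, -0.99, 0.002], [0.004, -0.003, -1.0]]
ft_force: [0.1, -0.3, -1.4]
finger_gap: 0.0308
```

Run:
```python
from plan import *
go(j2w(-28,-12,100),-8.2)
s=cap("scene"); crop(s,150,110,400,290,3,"pics/s13.png")
```

```text
t28.8 yaw -8.2 twist_z units 0.000 -> yaw -8.2; q6 2.19
 shift units [2.165 9.075 0.098] jigpos [-136.2  441.7  104.9] F [ 0.1 -0.3 -1.4] gap 0.0308
```

View pics/s13.png

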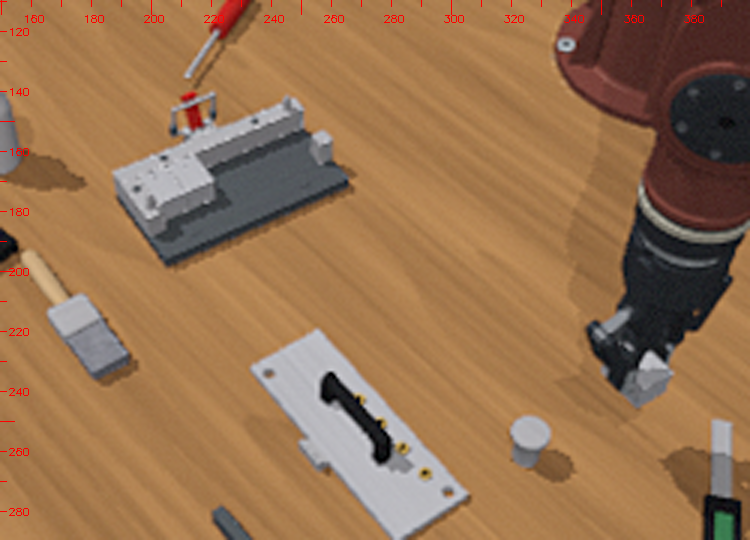

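Emit:
servo_tool([
  {"dp": [0.08,0.3,0],"twist": [0,0,0],"jaw": 1},
  {"dp": [0.2,0.7,0],"twist": [0,0,0],"jaw": 1},
  {"dp": [0.2,0.8,0],"twist": [0,0,0],"jaw": 1},
  {"dp": [0.2,0.85,0],"twist": [0,0,0],"jaw": 1},
  {"dp": [0.2,0.85,0],"twist": [0,0,0],"jaw": 1},
  {"dp": [0.2,0.85,0],"twist": [0,0,0],"jaw": 1},
  {"dp": [0.2,0.85,0],"twist": [0,0,0],"jaw": 1},
  {"dp": [0.2,0.85,0],"twist": [0,0,0],"jaw": 1},
  {"dp": [0.2,0.85,0],"twist": [0,0,0],"jaw": 1},
  {"dp": [0.2,0.8,0],"twist": [0,0,0],"jaw": 1},
  {"dp": [0.2,0.7,0],"twist": [0,0,0],"jaw": 1},
  {"dp": [0.08,0.4,0],"twist": [0,0,0],"jaw": 1},
])

```text
time_s: 30.0
position: [0.5008, -0.1372, 0.1009]
tcp_rot: [[0.989, -0.148, -0.001], [-0.148, -0.989, -0.0], [-0.001, 0.0, -1.0]]
ft_force: [-0.8, 0.6, -1.1]
finger_gap: 0.0311
```

Run:
```python
from plan import *
go(j2w(-28,-12,23),-8.2)
```

```text
t30.0 yaw -8.5 twist_z units -0.034 -> yaw -8.2; q6 1.31
 shift units [0.059 0.184 1.557] jigpos [-31.   -2.8 100.9] F [-0.8  0.6 -1.1] gap 0.0311
```

Emit:
servo_tool([
  {"dp": [0.05,0.12,0.1],"twist": [0,0,-0.03],"jaw": 1},
  {"dp": [0,0,0.25],"twist": [0,0,0],"jaw": 1},
  {"dp": [0,0,0.35],"twist": [0,0,0],"jaw": 1},
  {"dp": [0,0,0.35],"twist": [0,0,0],"jaw": 1},
  {"dp": [0,0,0.25],"twist": [0,0,0],"jaw": 1},
  {"dp": [0,0,0.15],"twist": [0,0,0],"jaw": 1},
  {"dp": [0,0,0.08],"twist": [0,0,0],"jaw": 1},
  {"dp": [0,0,0],"twist": [0,0,0],"jaw": 1},
])

```text
time_s: 30.8
position: [0.5032, -0.14, 0.0252]
tcp_rot: [[0.99, -0.14, -0.001], [-0.14, -0.99, 0.0], [-0.001, -0.0, -1.0]]
ft_force: [0.7, -0.7, -0.3]
finger_gap: 0.0307
```

Run:
```python
from plan import *
go(j2w(-28,-23.5,23),-8.2)
```

```text
t30.8 yaw -8.0 twist_z units 0.020 -> yaw -8.2; q6 1.30
 shift units [0.004 0.364 0.043] jigpos [-28.2  -5.3  25.2] F [ 0.7 -0.7 -0.3] gap 0.0307
```

Emit:
servo_tool([
  {"dp": [0,0.08,0.02],"twist": [0,0,0.02],"jaw": 1},
  {"dp": [0,0.08,0],"twist": [0,0,0],"jaw": 1},
  {"dp": [0,0.08,0],"twist": [0,0,0],"jaw": 1},
  {"dp": [0,0.04,0],"twist": [0,0,0],"jaw": 1},
  {"dp": [0,0.02,0],"twist": [0,0,0],"jaw": 1},
])

```text
time_s: 31.3
position: [0.5013, -0.1555, 0.0247]
tcp_rot: [[0.99, -0.143, 0.0], [-0.143, -0.99, -0.0], [0.0, 0.0, -1.0]]
ft_force: [-0.1, -0.3, -0.5]
finger_gap: 0.031
```

Emit:
servo_tool([
  {"dp": [0,0.02,0],"twist": [0,0,0],"jaw": 1},
  {"dp": [0,0.02,0],"twist": [0,0,0],"jaw": 1},
])

```text
time_s: 31.5
position: [0.501, -0.157, 0.0245]
tcp_rot: [[0.99, -0.143, 0.0], [-0.143, -0.99, 0.0], [0.0, -0.0, -1.0]]
ft_force: [1.1, 6.6, -0.4]
finger_gap: 0.0312
```

Emit:
servo_tool([
  {"dp": [0,0.02,0],"twist": [0,0,0],"jaw": 1},
  {"dp": [0,0.02,0],"twist": [0,0,0],"jaw": 1},
])

```text
time_s: 31.7
position: [0.501, -0.1571, 0.0246]
tcp_rot: [[0.99, -0.142, 0.001], [-0.142, -0.99, 0.004], [0.0, -0.004, -1.0]]
ft_force: [2.4, 13.7, 3.9]
finger_gap: 0.0314
```

Run:
```python
from plan import *
go(j2w(-28,-23.5,22),-8.2)
```

```text
t31.7 yaw -8.1 twist_z units 0.006 -> yaw -8.2; q6 1.27
 shift units [-0.001  0.021  0.051] jigpos [-27.9 -22.5  24.6] F [ 2.4 13.7  3.9] gap 0.0314
```

Lower gently to the floor, then release and rise.

Emit:
servo_tool([
  {"dp": [0,-0.03,0.02],"twist": [0,0,0],"jaw": 1},
  {"dp": [0,0,0.02],"twist": [0,0,0],"jaw": 1},
])

```text
time_s: 31.9
position: [0.5011, -0.157, 0.0225]
tcp_rot: [[0.99, -0.142, 0.0], [-0.142, -0.99, 0.001], [0.0, -0.001, -1.0]]
ft_force: [1.0, 4.1, 3.5]
finger_gap: 0.031
```

Emit:
servo_tool([
  {"dp": [0,0,0.02],"twist": [0,0,0],"jaw": 1},
])

```text
time_s: 32.0
position: [0.5011, -0.157, 0.0224]
tcp_rot: [[0.99, -0.142, 0.0], [-0.142, -0.99, 0.001], [0.0, -0.001, -1.0]]
ft_force: [-6.6, 9.4, 29.9]
finger_gap: 0.0307
```

Emit:
servo_tool([
  {"dp": [0,0,0],"twist": [0,0,0],"jaw": 0.48},
  {"dp": [0,0,0],"twist": [0,0,0],"jaw": 0.48},
  {"dp": [0,0,0],"twist": [0,0,0],"jaw": 0.48},
  {"dp": [0,0,-0.1],"twist": [0,0,0],"jaw": 0.48},
  {"dp": [0,0,-0.2],"twist": [0,0,0],"jaw": 0.48},
  {"dp": [0,0,-0.3],"twist": [0,0,0],"jaw": 0.48},
  {"dp": [0,0,-0.2],"twist": [0,0,0],"jaw": 1},
  {"dp": [-0.26,0,0],"twist": [0,0,0],"jaw": 1},
  {"dp": [-0.3,0,0],"twist": [0,0,0],"jaw": 1},
  {"dp": [-0.24,0,0],"twist": [0,0,0],"jaw": 1},
  {"dp": [0,0,0],"twist": [0,0,0],"jaw": 1},
  {"dp": [0,0,0],"twist": [0,0,0],"jaw": 1},
])

```text
time_s: 33.2
position: [0.4621, -0.1522, 0.0621]
tcp_rot: [[0.99, -0.143, 0.001], [-0.143, -0.99, -0.001], [0.001, 0.0, -1.0]]
ft_force: [-0.0, -0.5, 0.2]
finger_gap: -0.0001
```

Run:
```python
from plan import *
go(j2w(-66,-23.5,24),-8.2)
s=cap("scene"); crop(s,150,110,300,220,5,"pics/s14.png")
```

```text
t33.2 yaw -8.2 twist_z units -0.002 -> yaw -8.2; q6 1.25
 shift units [0.023 0.006 0.762] jigpos [-67.2 -23.2  62.1] F [-0.  -0.5  0.2] gap -0.0001
```

View pics/s14.png

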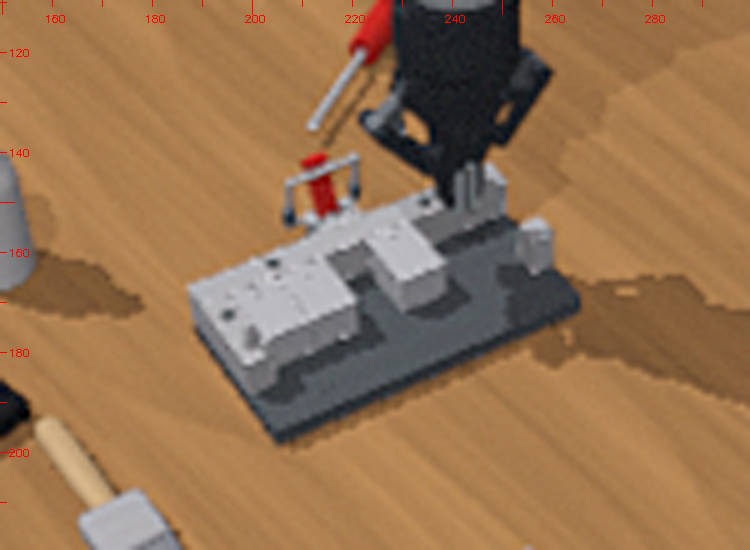

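Emit:
servo_tool([
  {"dp": [0,0,0.25],"twist": [0,0,0],"jaw": 1},
  {"dp": [0,0,0.25],"twist": [0,0,0],"jaw": 1},
  {"dp": [0,0,0.2],"twist": [0,0,0],"jaw": 1},
  {"dp": [0,0,0.06],"twist": [0,0,0],"jaw": 1},
  {"dp": [0.1,0,0],"twist": [0,0,0],"jaw": 1},
  {"dp": [0.1,0,0],"twist": [0,0,0],"jaw": 1},
  {"dp": [0.08,0,0],"twist": [0,0,0],"jaw": 1},
  {"dp": [0.08,0,0],"twist": [0,0,0],"jaw": 1},
  {"dp": [0.08,0,0],"twist": [0,0,0],"jaw": 1},
  {"dp": [0.08,0,0],"twist": [0,0,0],"jaw": 1},
  {"dp": [0.08,0,0],"twist": [0,0,0],"jaw": 1},
  {"dp": [0.08,0,0],"twist": [0,0,0],"jaw": 1},
])

```text
time_s: 34.45
position: [0.4952, -0.1568, 0.0235]
tcp_rot: [[0.99, -0.143, -0.0], [-0.143, -0.99, 0.0], [-0.0, 0.0, -1.0]]
ft_force: [-1.9, 0.6, 2.0]
finger_gap: 0.0003
```

Run:
```python
from plan import *
go(j2w(-26.5,-23.5,24),-8.2)
```

```text
t34.5 yaw -8.2 twist_z units -0.001 -> yaw -8.2; q6 1.27
 shift units [ 0.144  0.01  -0.01 ] jigpos [-33.7 -23.   23.5] F [-1.9  0.6  2. ] gap 0.0003
```

Emit:
servo_tool([
  {"dp": [0.06,0,0],"twist": [0,0,0],"jaw": 1},
  {"dp": [0.04,0,0],"twist": [0,0,0],"jaw": 1},
  {"dp": [0.03,0,0],"twist": [0,0,0],"jaw": 1},
  {"dp": [0.02,0,0],"twist": [0,0,0],"jaw": 1},
  {"dp": [0.02,0,0],"twist": [0,0,0],"jaw": 1},
  {"dp": [0.01,0,0],"twist": [0,0,0],"jaw": 1},
])

```text
time_s: 35.05
position: [0.5023, -0.1577, 0.0233]
tcp_rot: [[0.99, -0.143, -0.003], [-0.143, -0.99, 0.0], [-0.003, 0.0, -1.0]]
ft_force: [-9.5, 0.5, 9.3]
finger_gap: 0.0001
```

Emit:
servo_tool([
  {"dp": [0.01,0,0],"twist": [0,0,0],"jaw": 1},
  {"dp": [0.01,0,0],"twist": [0,0,0],"jaw": 1},
])

```text
time_s: 35.25
position: [0.5023, -0.1577, 0.0233]
tcp_rot: [[0.99, -0.143, -0.005], [-0.143, -0.99, 0.0], [-0.005, 0.0, -1.0]]
ft_force: [-13.5, 0.2, 12.5]
finger_gap: 0.0001
```

Run:
```python
from plan import *
go(j2w(-26.5,-23.5,24),-8.2)
```

```text
t35.2 yaw -8.2 twist_z units -0.004 -> yaw -8.2; q6 1.27
 shift units [ 0.001  0.011 -0.013] jigpos [-26.5 -22.9  23.3] F [-13.5   0.2  12.5] gap 0.0001
```

Emit:
servo_tool([
  {"dp": [-0.12,0,0],"twist": [0,0,0],"jaw": 1},
  {"dp": [-0.1,-0.2,0],"twist": [0,0,0],"jaw": 1},
  {"dp": [0,-0.4,0],"twist": [0,0,0],"jaw": 1},
  {"dp": [0,-0.3,0],"twist": [0,0,0],"jaw": 1},
  {"dp": [0.3,0,0],"twist": [0,0,0],"jaw": 1},
  {"dp": [0.4,0,0],"twist": [0,0,0],"jaw": 1},
  {"dp": [0.13,0,0],"twist": [0,0,0],"jaw": 1},
  {"dp": [0,0,0],"twist": [0,0,0],"jaw": 1},
])

```text
time_s: 36.05
position: [0.5422, -0.1176, 0.0234]
tcp_rot: [[0.99, -0.142, 0.001], [-0.142, -0.99, -0.0], [0.001, 0.0, -1.0]]
ft_force: [-0.1, 1.1, -0.2]
finger_gap: 0.0002
```

Run:
```python
from plan import *
go(j2w(4,10,24),-8.2)
s=cap("scene"); crop(s,150,110,300,220,5,"pics/s15.png")
```

```text
t36.0 yaw -8.2 twist_z units 0.004 -> yaw -8.2; q6 1.37
 shift units [-0.065  0.249 -0.012] jigpos [ 7.2 22.5 23.4] F [-0.1  1.1 -0.2] gap 0.0002
```

View pics/s15.png

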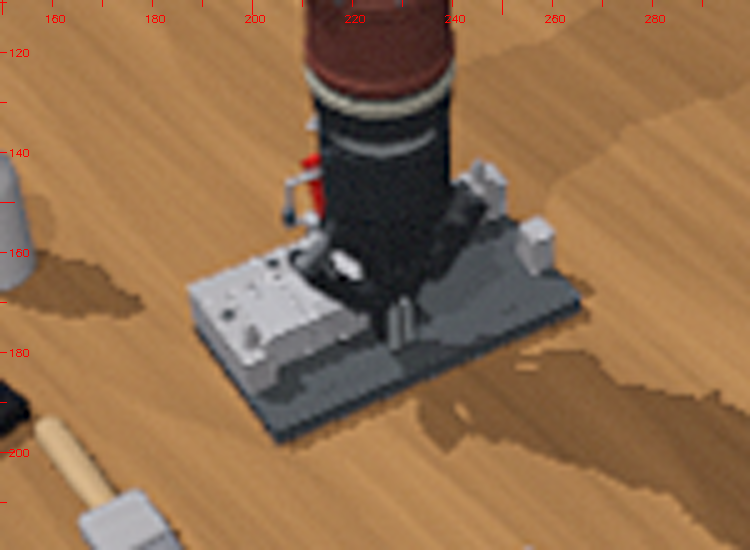

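Emit:
servo_tool([
  {"dp": [-0.06,0.1,0],"twist": [0,0,0],"jaw": 1},
  {"dp": [0,0.08,0],"twist": [0,0,0],"jaw": 1},
  {"dp": [0,0.03,0],"twist": [0,0,0],"jaw": 1},
  {"dp": [0,0.02,0],"twist": [0,0,0],"jaw": 1},
  {"dp": [0,0.02,0],"twist": [0,0,0],"jaw": 1},
])

```text
time_s: 36.6
position: [0.5366, -0.1294, 0.0236]
tcp_rot: [[0.99, -0.143, 0.0], [-0.143, -0.99, 0.001], [-0.0, -0.001, -1.0]]
ft_force: [-0.1, 6.9, 3.7]
finger_gap: 0.0001
```

Emit:
servo_tool([
  {"dp": [0,0.02,0],"twist": [0,0,0],"jaw": 1},
  {"dp": [0,0.02,0],"twist": [0,0,0],"jaw": 1},
])

```text
time_s: 36.8
position: [0.5365, -0.1295, 0.0236]
tcp_rot: [[0.99, -0.141, 0.001], [-0.141, -0.99, 0.005], [-0.0, -0.005, -1.0]]
ft_force: [1.6, 16.4, 5.3]
finger_gap: 0.0002
```

Run:
```python
from plan import *
go(j2w(4,10,24),-8.2)
```

```text
t36.8 yaw -8.1 twist_z units 0.008 -> yaw -8.2; q6 1.34
 shift units [ 0.014 -0.002 -0.008] jigpos [ 3.3  9.9 23.6] F [ 1.6 16.4  5.3] gap 0.0002
```

Emit:
servo_tool([
  {"dp": [0,-0.12,0],"twist": [0,0,0],"jaw": 1},
  {"dp": [0.33,0,0],"twist": [0,0,0],"jaw": 1},
  {"dp": [0.33,0,0],"twist": [0,0,0],"jaw": 1},
  {"dp": [0,0,0],"twist": [0,0,0],"jaw": 1},
  {"dp": [0,0.04,0],"twist": [0,0,0],"jaw": 1},
  {"dp": [0,0.03,0],"twist": [0,0,0],"jaw": 1},
  {"dp": [0,0.02,0],"twist": [0,0,0],"jaw": 1},
  {"dp": [0,0.02,0],"twist": [0,0,0],"jaw": 1},
])

```text
time_s: 37.6
position: [0.5684, -0.1341, 0.0233]
tcp_rot: [[0.99, -0.142, -0.0], [-0.142, -0.99, 0.004], [-0.001, -0.004, -1.0]]
ft_force: [1.9, 13.0, 1.4]
finger_gap: 0.0001
```

Run:
```python
from plan import *
go(j2w(36,10,24),-8.2)
```

```text
t37.6 yaw -8.2 twist_z units 0.005 -> yaw -8.2; q6 1.35
 shift units [ 0.01  -0.003 -0.014] jigpos [35.5  9.8 23.3] F [ 1.9 13.   1.4] gap 0.0001
```

Emit:
servo_tool([
  {"dp": [0,-0.12,0],"twist": [0,0,0],"jaw": 1},
  {"dp": [0.28,0,0],"twist": [0,0,0],"jaw": 1},
  {"dp": [0.28,0,0],"twist": [0,0,0],"jaw": 1},
  {"dp": [0,0,0],"twist": [0,0,0],"jaw": 1},
  {"dp": [0,0.04,0],"twist": [0,0,0],"jaw": 1},
  {"dp": [0,0.03,0],"twist": [0,0,0],"jaw": 1},
  {"dp": [0,0.02,0],"twist": [0,0,0],"jaw": 1},
  {"dp": [0,0.02,0],"twist": [0,0,0],"jaw": 1},
])

```text
time_s: 38.4
position: [0.5962, -0.1382, 0.0234]
tcp_rot: [[0.99, -0.142, -0.001], [-0.142, -0.99, 0.003], [-0.001, -0.003, -1.0]]
ft_force: [0.2, 10.4, 1.9]
finger_gap: 0.0002
```

Run:
```python
from plan import *
go(j2w(64,10,24),-8.2)
```

```text
t38.4 yaw -8.2 twist_z units 0.002 -> yaw -8.2; q6 1.36
 shift units [ 0.008 -0.005 -0.012] jigpos [63.6  9.8 23.4] F [ 0.2 10.4  1.9] gap 0.0002
```

Emit:
servo_tool([
  {"dp": [0,-0.12,0],"twist": [0,0,0],"jaw": 1},
  {"dp": [0,-0.2,-0.2],"twist": [0,0,0],"jaw": 1},
  {"dp": [-0.2,-0.3,-0.5],"twist": [0,0,0],"jaw": 1},
  {"dp": [-0.5,-0.5,-0.5],"twist": [0,0,0],"jaw": 0.3},
  {"dp": [-0.9,-0.5,-0.5],"twist": [0,0,0],"jaw": 0.3},
  {"dp": [-0.9,-0.5,-0.5],"twist": [0,0,0],"jaw": 0.3},
  {"dp": [-0.5,-0.3,-0.3],"twist": [0,0,0],"jaw": 0.3},
  {"dp": [0,0,0],"twist": [0,0,0],"jaw": 0.3},
])

```text
time_s: 39.2
position: [0.4743, -0.0041, 0.1448]
tcp_rot: [[0.99, -0.14, 0.002], [-0.14, -0.99, -0.0], [0.002, 0.0, -1.0]]
ft_force: [0.2, -0.8, 0.5]
finger_gap: 0.0597
```

Run:
```python
from plan import *
go([.627,.1595,.12],-4.6)
t=cap("top","pics/topA.png"); crop(t,270,165,350,265,6,"pics/t16.png");crop(t,150,150,250,205,7,"pics/t17.png")
s=cap("scene"); crop(s,180,130,280,200,7,"pics/s16.png");crop(s,225,210,315,300,6,"pics/s17.png")
```

```text
t39.2 yaw -8.1 twist_z units -0.404 -> yaw -4.6; q6 1.55
 shift units [ 2.781 -3.506  0.496] jigpos [-76.2 125.1 144.8] F [ 0.2 -0.8  0.5] gap 0.0597
```

View pics/s16.png

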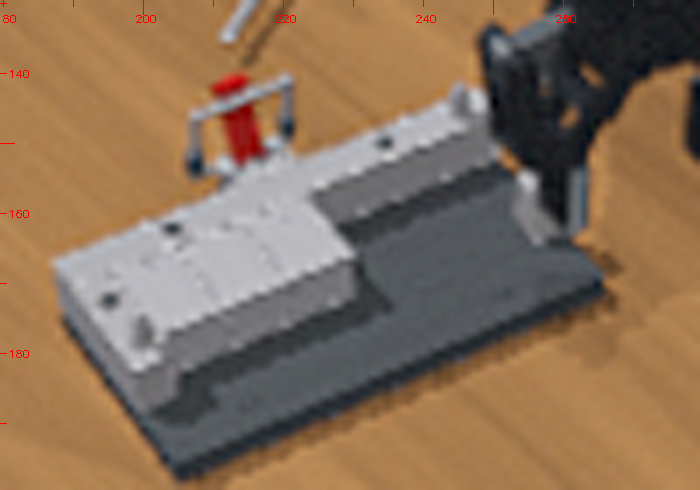

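View pics/t17.png

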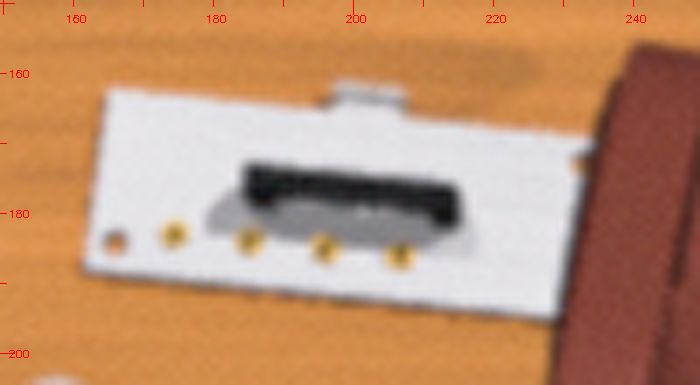

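View pics/s17.png

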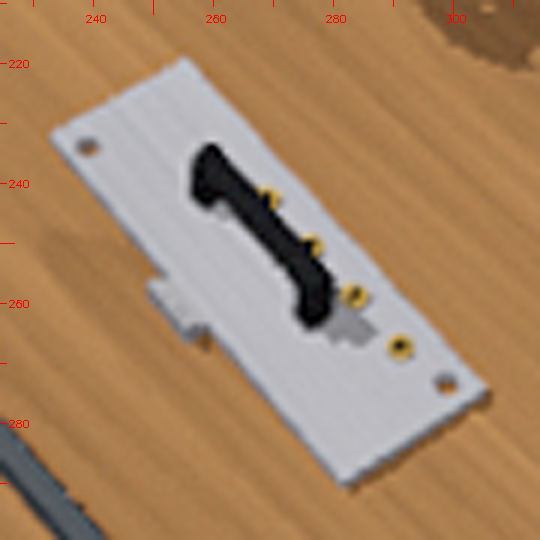

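View pics/topA.png

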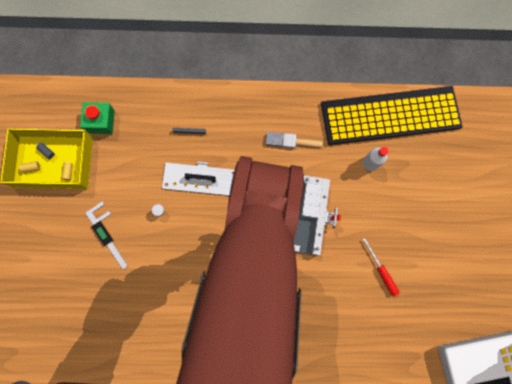

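Emit:
servo_tool([
  {"dp": [0,0,0],"twist": [0,0,-0.97],"jaw": 0.5},
  {"dp": [0,0,0],"twist": [0,0,-0.97],"jaw": 0.5},
  {"dp": [0,0,0],"twist": [0,0,-0.97],"jaw": 0.5},
  {"dp": [0,0,0],"twist": [0,0,-0.97],"jaw": 0.5},
  {"dp": [0,0,0],"twist": [0,0,-0.97],"jaw": 0.5},
  {"dp": [0,0,0],"twist": [0,0,-0.97],"jaw": 0.5},
  {"dp": [0,0,0],"twist": [0,0,-0.97],"jaw": 0.5},
  {"dp": [0,0,0],"twist": [0,0,-0.97],"jaw": 0.5},
  {"dp": [0,0,0],"twist": [0,0,-0.97],"jaw": 0.5},
  {"dp": [0,0,0],"twist": [0,0,-0.97],"jaw": 0.5},
  {"dp": [0,0,0],"twist": [0,0,-0.97],"jaw": 0.5},
])

```text
time_s: 40.4
position: [0.477, -0.007, 0.1416]
tcp_rot: [[0.108, 0.994, -0.0], [0.994, -0.108, -0.0], [-0.0, -0.0, -1.0]]
ft_force: [0.8, 0.6, 0.1]
finger_gap: 0.0426
```

Emit:
servo_tool([
  {"dp": [0,0,0],"twist": [0,0,-0.97],"jaw": 0.5},
  {"dp": [0,0,0],"twist": [0,0,-0.97],"jaw": 0.5},
  {"dp": [0,0,0],"twist": [0,0,-0.97],"jaw": 0.5},
  {"dp": [0,0,0],"twist": [0,0,-0.97],"jaw": 0.5},
  {"dp": [0,0,0],"twist": [0,0,-0.97],"jaw": 0.5},
  {"dp": [0,0,0],"twist": [0,0,-0.97],"jaw": 0.5},
  {"dp": [0,0,0],"twist": [0,0,-0.97],"jaw": 0.5},
  {"dp": [0,0,0],"twist": [0,0,-0.97],"jaw": 0.5},
  {"dp": [0,0,0],"twist": [0,0,-0.97],"jaw": 0.5},
  {"dp": [0,0,0],"twist": [0,0,-0.97],"jaw": 0.5},
  {"dp": [0,0,0],"twist": [0,0,-0.97],"jaw": 0.5},
])

```text
time_s: 41.5
position: [0.477, -0.007, 0.1416]
tcp_rot: [[-0.997, 0.079, -0.0], [0.079, 0.997, -0.0], [0.0, -0.0, -1.0]]
ft_force: [0.5, 0.0, -0.7]
finger_gap: 0.0427
```

Run:
```python
from plan import *
from fit import *
t=cap("top");s=cap("scene")
T=lambda x,y:(150+x/7-.5,150+y/7-.5)
S=lambda x,y:(225+x/6-.5,210+y/6-.5)
pt=[((110,-39,8),*T(107,88)),((110,39,8),*T(82,268)),((99,27,8),*T(116,241)),((-15,-51,13),*T(408,94)),((15,-51,13),*T(337,82))]
ps=[((-110,-39,8),*S(49,134)),((-110,39,8),*S(184,57)),((110,39,8),*S(491,389)),((110,-39,8),*S(345,487)),((-94,-28,8),*S(87,147)),((99,27,8),*S(447,384))]
for o in ([(t,pt)],[(s,ps)],[(t,pt),(s,ps)]):
    p,r=fit(o,[.627,.1595,1.49]);print("plate",p.round(4),np.degrees(p[2]).round(2));print(r.round(2).tolist())
def W(P): return np.array(P)/1000@rot(p[2]).T+[p[0],p[1],0]
b=[[x,y,42] for x in(-45,45) for y in(-7,7)]
print(proj(t,W(b)).round(1).tolist(),proj(s,W(b)).round(1).tolist())
go([.627,.1592,.10],175.4)
```

```text
plate [0.6253 0.1599 1.4744] 84.48
[[0.66, 0.08], [0.24, -0.22], [-0.3, 0.12], [-0.33, -0.27], [-0.19, 0.29]]
plate [0.6276 0.1594 1.4928] 85.53
[[0.05, 0.33], [0.16, 0.43], [-0.69, -0.1], [-0.1, -0.63], [0.22, 0.1], [0.31, 0.04]]
plate [0.6271 0.1594 1.4913] 85.44
[[0.53, 0.08], [0.55, -0.17], [-0.05, 0.09], [-0.45, -0.96], [-0.33, -0.23], [0.23, 0.19], [0.35, 0.33], [-0.58, -0.16], [-0.02, -0.73], [0.39, -0.03], [0.41, -0.02]]
[[215.1, 175.0], [214.6, 179.7], [184.2, 172.0], [183.6, 176.7]] [[256.1, 234.8], [260.3, 232.4], [276.8, 258.2], [281.1, 255.5]]
t41.6 yaw 175.3 twist_z units -0.015 -> yaw 175.4; q6 -1.66
 shift units [-2.726  3.553  0.834] jigpos [-73.2 122.7 141.7] F [0.2 0.1 0.4] gap 0.0425
```

Emit:
servo_tool([
  {"dp": [-0.15,0.2,0],"twist": [0,0,0],"jaw": 0.5},
  {"dp": [-0.3,0.4,0],"twist": [0,0,0],"jaw": 0.5},
  {"dp": [-0.35,0.45,0],"twist": [0,0,0],"jaw": 0.5},
  {"dp": [-0.35,0.45,0],"twist": [0,0,0],"jaw": 0.5},
  {"dp": [-0.35,0.45,0],"twist": [0,0,0],"jaw": 0.5},
  {"dp": [-0.35,0.45,0.1],"twist": [0,0,0],"jaw": 0.5},
  {"dp": [-0.35,0.45,0.2],"twist": [0,0,0],"jaw": 0.5},
  {"dp": [-0.3,0.4,0.2],"twist": [0,0,0],"jaw": 0.5},
  {"dp": [-0.2,0.25,0.2],"twist": [0,0,0],"jaw": 0.5},
  {"dp": [-0.03,0.05,0.1],"twist": [0,0,0],"jaw": 0.5},
  {"dp": [0,0,0],"twist": [0,0,0],"jaw": 0.5},
])

```text
time_s: 42.7
position: [0.6266, 0.1596, 0.1009]
tcp_rot: [[-0.996, 0.085, -0.002], [0.085, 0.996, -0.0], [0.002, -0.001, -1.0]]
ft_force: [-0.5, -0.1, 0.5]
finger_gap: 0.0424
```

Run:
```python
from plan import *
go([.6268,.1594,.018],175.4)
```

```text
t42.7 yaw 175.1 twist_z units -0.034 -> yaw 175.4; q6 -1.35
 shift units [-0.005 -0.004  1.657] jigpos [ 51.2 308.9 100.9] F [-0.5 -0.1  0.5] gap 0.0424
```

Emit:
servo_tool([
  {"dp": [0,0,0.25],"twist": [0,0,-0.03],"jaw": 0.5},
  {"dp": [0,0,0.35],"twist": [0,0,0],"jaw": 0.5},
  {"dp": [0,0,0.35],"twist": [0,0,0],"jaw": 0.5},
  {"dp": [0,0,0.3],"twist": [0,0,0],"jaw": 0.5},
  {"dp": [0,0,0.25],"twist": [0,0,0],"jaw": 0.5},
  {"dp": [0,0,0.12],"twist": [0,0,0],"jaw": 0.5},
  {"dp": [0,0,0],"twist": [0,0,0],"jaw": 0.5},
])

```text
time_s: 43.4
position: [0.6265, 0.1588, 0.0205]
tcp_rot: [[-0.997, 0.08, -0.001], [0.08, 0.997, -0.0], [0.001, -0.0, -1.0]]
ft_force: [0.5, 0.4, 1.1]
finger_gap: 0.0427
```

Run:
```python
from plan import *
go([.6268,.1594,.018],175.4)
s=cap("scene"); crop(s,220,180,340,300,5,"pics/s18.png")
```

```text
t43.4 yaw 175.4 twist_z units 0.002 -> yaw 175.4; q6 -1.36
 shift units [-0.006  0.013  0.05 ] jigpos [ 51.2 308.   20.5] F [0.5 0.4 1.1] gap 0.0427
```

View pics/s18.png

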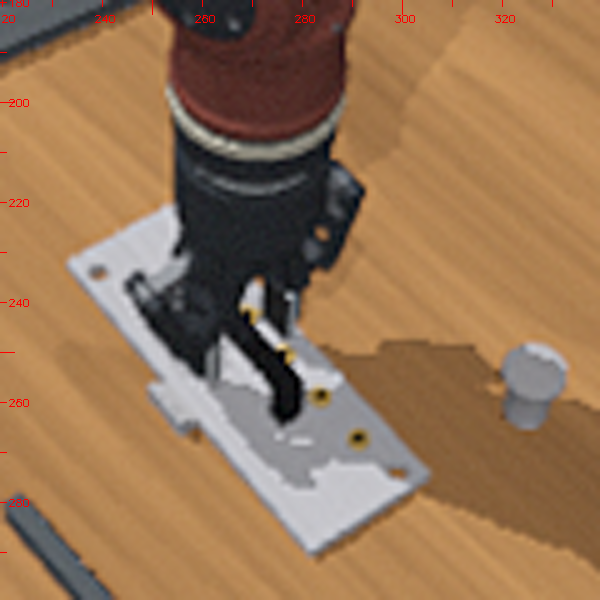

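Emit:
servo_tool([
  {"dp": [0,0.01,0.03],"twist": [0,0,0],"jaw": 1},
  {"dp": [0,0,0],"twist": [0,0,0],"jaw": 1},
  {"dp": [0,0,0],"twist": [0,0,0],"jaw": 1},
  {"dp": [0,0,0],"twist": [0,0,0],"jaw": 1},
  {"dp": [0,0,0],"twist": [0,0,0],"jaw": 1},
  {"dp": [0,0,0],"twist": [0,0,0],"jaw": 1},
  {"dp": [0,0,0],"twist": [0,0,0],"jaw": 1},
  {"dp": [0,0,0],"twist": [0,0,0],"jaw": 1},
], squeeze=90)

```text
time_s: 44.25
position: [0.6273, 0.1598, 0.0205]
tcp_rot: [[-0.997, 0.079, 0.001], [0.079, 0.997, 0.0], [-0.001, 0.0, -1.0]]
ft_force: [-1.7, 0.1, 6.0]
finger_gap: 0.0121
```

Emit:
servo_tool([
  {"dp": [0,0,-0.1],"twist": [0,0,0],"jaw": 1},
  {"dp": [0,0,-0.2],"twist": [0,0,0],"jaw": 1},
  {"dp": [0,0,-0.3],"twist": [0,0,0],"jaw": 1},
  {"dp": [0,0,-0.4],"twist": [0,0,0],"jaw": 1},
  {"dp": [0,0,-0.5],"twist": [0,0,0],"jaw": 1},
  {"dp": [0,0,-0.4],"twist": [0,0,0],"jaw": 1},
  {"dp": [0,0,-0.2],"twist": [0,0,0],"jaw": 1},
  {"dp": [0,0,0],"twist": [0,0,0],"jaw": 1},
])

```text
time_s: 45.05
position: [0.6281, 0.1598, 0.1263]
tcp_rot: [[-0.997, 0.079, 0.003], [0.079, 0.997, 0.0], [-0.003, 0.001, -1.0]]
ft_force: [0.6, -1.0, -3.2]
finger_gap: 0.012
```

Run:
```python
from plan import *
# seated TCP
go(j2w(-6,-27,150),81.8)
s=cap("scene"); crop(s,200,150,340,290,5,"pics/s19.png")
```

```text
t45.0 yaw 175.5 twist_z units -10.046 -> yaw 261.8; q6 -1.36
 shift units [ 6.725  1.172 -0.474] jigpos [ 52.6 309.3 126.3] F [ 0.6 -1.  -3.2] gap 0.012
```

View pics/s19.png

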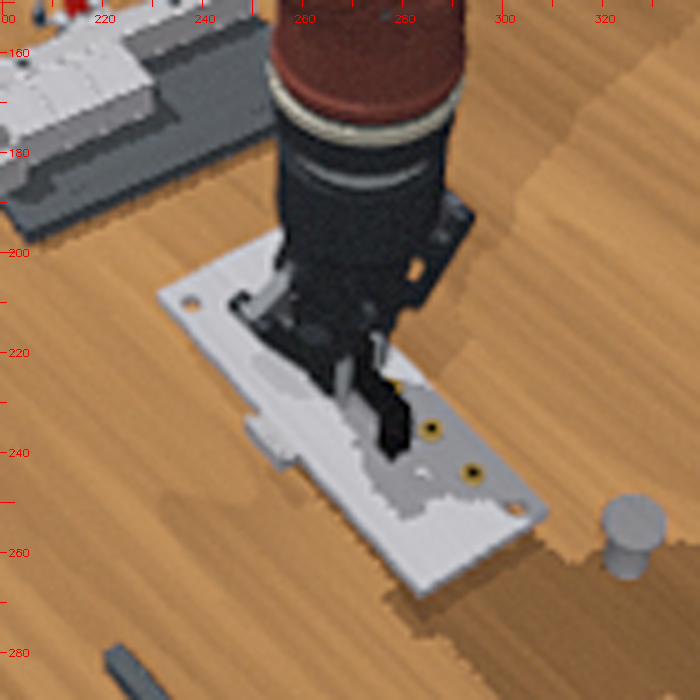

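Emit:
servo_tool([
  {"dp": [0,0,-0.1],"twist": [0,0,0.5],"jaw": 1},
  {"dp": [0,0,-0.2],"twist": [0,0,0.9],"jaw": 1},
  {"dp": [0,0,-0.1],"twist": [0,0,0.95],"jaw": 1},
  {"dp": [0,0,0],"twist": [0,0,0.95],"jaw": 1},
  {"dp": [0,0,0],"twist": [0,0,0.95],"jaw": 1},
  {"dp": [0,0,0],"twist": [0,0,0.95],"jaw": 1},
  {"dp": [0,0,0],"twist": [0,0,0.95],"jaw": 1},
  {"dp": [0,0,0],"twist": [0,0,0.95],"jaw": 1},
  {"dp": [0,0,0],"twist": [0,0,0.95],"jaw": 1},
  {"dp": [0,0,0],"twist": [0,0,0.95],"jaw": 1},
  {"dp": [0,0,0],"twist": [0,0,0.95],"jaw": 1},
  {"dp": [0,0,0],"twist": [0,0,0.95],"jaw": 1},
])

```text
time_s: 46.3
position: [0.6261, 0.1595, 0.1429]
tcp_rot: [[0.149, 0.989, -0.003], [0.989, -0.149, -0.0], [-0.001, -0.003, -1.0]]
ft_force: [0.3, 0.4, -4.0]
finger_gap: 0.0118
```

Run:
```python
from plan import *
go(j2w(-6,-27,150),81.8)
```

```text
t46.3 yaw 81.4 twist_z units -0.042 -> yaw 81.8; q6 0.29
 shift units [-6.713 -1.135 -0.142] jigpos [ 50.8 308.7 142.9] F [ 0.3  0.4 -4. ] gap 0.0118
```

Emit:
servo_tool([
  {"dp": [-0.2,-0.03,0],"twist": [0,0,-0.04],"jaw": 1},
  {"dp": [-0.4,-0.07,0],"twist": [0,0,0],"jaw": 1},
  {"dp": [-0.6,-0.1,0],"twist": [0,0,0],"jaw": 1},
  {"dp": [-0.7,-0.12,0],"twist": [0,0,0],"jaw": 1},
  {"dp": [-0.75,-0.13,0],"twist": [0,0,0],"jaw": 1},
  {"dp": [-0.75,-0.13,0],"twist": [0,0,0],"jaw": 1},
  {"dp": [-0.75,-0.13,0],"twist": [0,0,0],"jaw": 1},
  {"dp": [-0.75,-0.13,0],"twist": [0,0,0],"jaw": 1},
  {"dp": [-0.7,-0.12,0],"twist": [0,0,0],"jaw": 1},
  {"dp": [-0.55,-0.09,0],"twist": [0,0,0],"jaw": 1},
  {"dp": [-0.35,-0.06,0],"twist": [0,0,0],"jaw": 1},
  {"dp": [-0.15,-0.02,0],"twist": [0,0,0],"jaw": 1},
])

```text
time_s: 47.5
position: [0.524, -0.1637, 0.144]
tcp_rot: [[0.135, 0.991, -0.001], [0.991, -0.135, 0.0], [-0.0, -0.001, -1.0]]
ft_force: [0.2, 0.7, -3.8]
finger_gap: 0.0121
```

Emit:
servo_tool([
  {"dp": [0,0,0.1],"twist": [0,0,0],"jaw": 1},
  {"dp": [0,0,0.2],"twist": [0,0,0],"jaw": 1},
  {"dp": [0,0,0.2],"twist": [0,0,0],"jaw": 1},
  {"dp": [0,0,0.1],"twist": [0,0,0],"jaw": 1},
  {"dp": [0,0,0],"twist": [0,0,0],"jaw": 1},
])

```text
time_s: 48.0
position: [0.5248, -0.161, 0.1134]
tcp_rot: [[0.136, 0.991, -0.002], [0.991, -0.136, 0.001], [0.001, -0.002, -1.0]]
ft_force: [-0.8, 0.0, -4.4]
finger_gap: 0.0123
```

Run:
```python
from plan import *
go(j2w(-6,-27,90),81.8)
t=cap("top"); crop(t,270,150,350,265,6,"pics/t20.png")
s=cap("scene"); crop(s,170,90,290,200,6,"pics/s20.png")
# predicted hole px if plate centred at tcp
o,p,R,a=st()
from fit import rot
c=p.copy();c[2]-=.0205
P=np.array([[-94,-28,8],[99,27,8],[-110,-39,8],[110,-39,8],[110,39,8],[-110,39,8]])/1000@rot(a-np.pi/2).T+c
print(proj(s,P).round(1).tolist(),proj(t,P).round(1).tolist())
```

```text
t48.0 yaw 82.2 twist_z units 0.046 -> yaw 81.8; q6 -0.29
 shift units [-0.081 -0.044  0.468] jigpos [ -3.8 -22.9 113.4] F [-0.8  0.  -4.4] gap 0.0123
[[244.9, 132.2], [198.2, 165.5], [247.4, 128.6], [184.6, 153.7], [196.7, 169.4], [260.9, 142.5]] [[319.7, 245.4], [308.6, 173.2], [323.0, 252.0], [332.6, 173.0], [304.8, 168.7], [294.2, 247.5]]
```

View pics/s20.png

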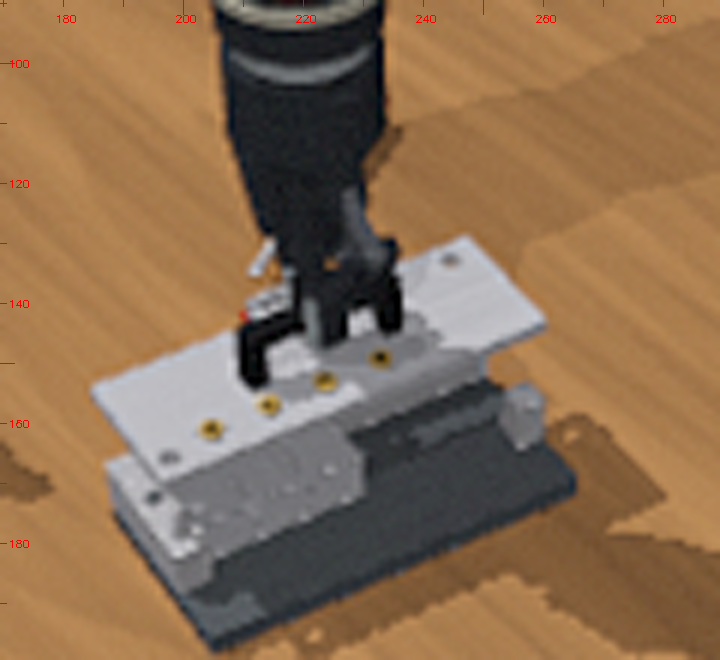

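View pics/t20.png

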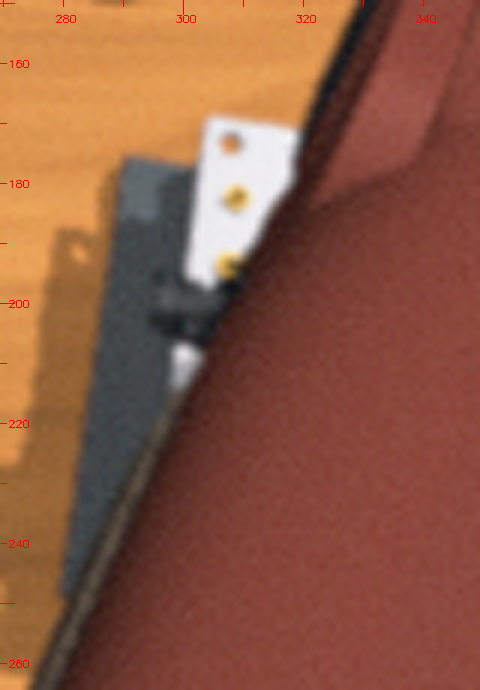

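Emit:
servo_tool([
  {"dp": [-0.05,-0.03,0.1],"twist": [0,0,0.046],"jaw": 1},
  {"dp": [-0.03,-0.015,0.2],"twist": [0,0,0],"jaw": 1},
  {"dp": [0,0,0.12],"twist": [0,0,0],"jaw": 1},
  {"dp": [0,0,0],"twist": [0,0,0],"jaw": 1},
  {"dp": [0,0,0],"twist": [0,0,0],"jaw": 1},
])

```text
time_s: 48.6
position: [0.5225, -0.1656, 0.0935]
tcp_rot: [[0.144, 0.99, -0.0], [0.99, -0.144, 0.0], [0.0, -0.001, -1.0]]
ft_force: [0.8, -0.4, -4.5]
finger_gap: 0.0121
```

Run:
```python
from plan import *
go(j2w(-6,-27,85),81.8)
s=cap("scene"); crop(s,170,90,290,200,6,"pics/s21.png")
o,p,R,a=st()
from fit import rot
c=p.copy();c[2]-=.0205
P=np.array([[-94,-28,8],[99,27,8],[-110,-39,8],[110,-39,8],[110,39,8],[-110,39,8]])/1000@rot(a-np.pi/2).T+c
print(proj(s,P).round(1).tolist())
print(R.round(4))
```

```text
t48.6 yaw 81.7 twist_z units -0.009 -> yaw 81.8; q6 -0.30
 shift units [ 0.016 -0.011  0.169] jigpos [ -5.4 -27.8  93.5] F [ 0.8 -0.4 -4.5] gap 0.0121
[[245.0, 136.4], [198.6, 169.2], [247.5, 132.8], [185.4, 157.4], [197.1, 173.1], [260.6, 146.7]]
[[ 1.440e-01  9.896e-01  1.000e-04]
 [ 9.896e-01 -1.440e-01 -0.000e+00]
 [-0.000e+00  1.000e-04 -1.000e+00]]
```

View pics/s21.png

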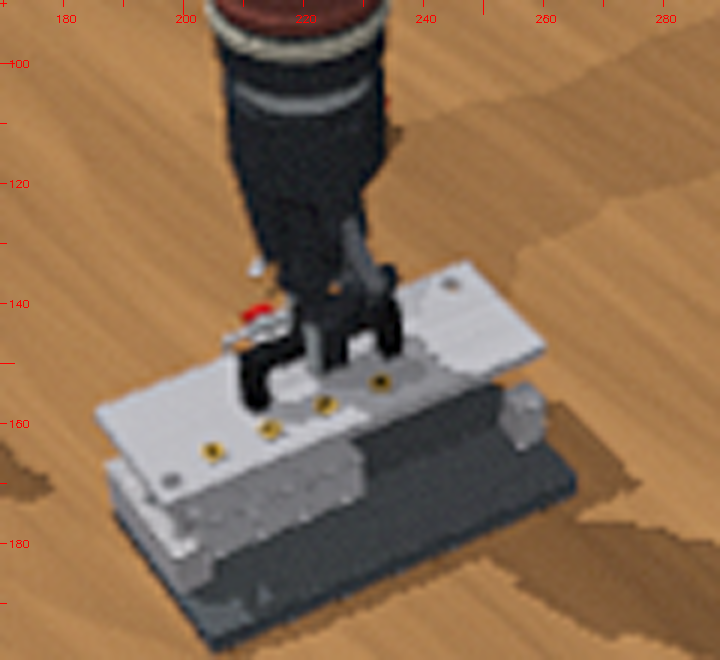

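Emit:
servo_tool([
  {"dp": [0.016,-0.011,0.08],"twist": [0,0,-0.009],"jaw": 1},
  {"dp": [0,0,0.08],"twist": [0,0,0],"jaw": 1},
  {"dp": [0,0,0.04],"twist": [0,0,0],"jaw": 1},
  {"dp": [0,0,0.04],"twist": [0,0,0],"jaw": 1},
  {"dp": [0,0,0],"twist": [0,0,0],"jaw": 1},
  {"dp": [0,0,0],"twist": [0,0,0],"jaw": 1},
])

```text
time_s: 49.25
position: [0.5223, -0.1648, 0.0817]
tcp_rot: [[0.143, 0.99, 0.0], [0.99, -0.143, -0.0], [-0.0, 0.0, -1.0]]
ft_force: [-0.6, 0.7, -5.2]
finger_gap: 0.0118
```

Run:
```python
from plan import *
go(j2w(-6,-27,63.5),81.8)
```

```text
t49.2 yaw 81.8 twist_z units -0.000 -> yaw 81.8; q6 -0.30
 shift units [ 0.001 -0.005  0.364] jigpos [ -5.8 -27.   81.7] F [-0.6  0.7 -5.2] gap 0.0118
```

Emit:
servo_tool([
  {"dp": [0,-0.005,0.03],"twist": [0,0,0],"jaw": 1},
  {"dp": [0,0,0.03],"twist": [0,0,0],"jaw": 1},
  {"dp": [0,0,0],"twist": [0,0,0],"jaw": 1},
])

```text
time_s: 49.55
position: [0.5219, -0.1647, 0.0785]
tcp_rot: [[0.143, 0.99, -0.0], [0.99, -0.143, 0.0], [0.0, -0.0, -1.0]]
ft_force: [0.2, 0.2, -3.7]
finger_gap: 0.0118
```

Emit:
servo_tool([
  {"dp": [0,0,0.03],"twist": [0,0,0],"jaw": 1},
  {"dp": [0,0,0.03],"twist": [0,0,0],"jaw": 1},
  {"dp": [0,0,0],"twist": [0,0,0],"jaw": 1},
])

```text
time_s: 49.85
position: [0.5219, -0.1646, 0.0754]
tcp_rot: [[0.143, 0.99, -0.0], [0.99, -0.143, 0.0], [0.0, -0.0, -1.0]]
ft_force: [-0.0, -0.1, -4.0]
finger_gap: 0.0122
```

Run:
```python
from plan import *
go(j2w(-6,-27,63.5),81.8)
print(np.array(ctrl.get_obs()["moment"]).round(2))
```

```text
t49.9 yaw 81.8 twist_z units 0.000 -> yaw 81.8; q6 -0.30
 shift units [-0.001  0.004  0.239] jigpos [ -6.2 -27.   75.4] F [-0.  -0.1 -4. ] gap 0.0122
[-0.06  0.01  0.  ]
```

Emit:
servo_tool([
  {"dp": [0,0,0.04],"twist": [0,0,0],"jaw": 1},
  {"dp": [0,0,0.04],"twist": [0,0,0],"jaw": 1},
  {"dp": [0,0,0.04],"twist": [0,0,0],"jaw": 1},
  {"dp": [0,0,0.04],"twist": [0,0,0],"jaw": 1},
  {"dp": [0,0,0],"twist": [0,0,0],"jaw": 1},
])

```text
time_s: 50.35
position: [0.5218, -0.1646, 0.0674]
tcp_rot: [[0.143, 0.99, -0.0], [0.99, -0.143, 0.0], [0.0, -0.0, -1.0]]
ft_force: [-1.0, -0.8, -4.4]
finger_gap: 0.0122
```

Emit:
servo_tool([
  {"dp": [0,0,0.03],"twist": [0,0,0],"jaw": 1},
  {"dp": [0,0,0.03],"twist": [0,0,0],"jaw": 1},
  {"dp": [0,0,0],"twist": [0,0,0],"jaw": 1},
])

```text
time_s: 50.65
position: [0.5219, -0.1647, 0.0645]
tcp_rot: [[0.143, 0.99, -0.0], [0.99, -0.143, 0.0], [0.0, -0.0, -1.0]]
ft_force: [-0.3, 0.2, -5.4]
finger_gap: 0.0123
```

Run:
```python
from plan import *
go(j2w(-6,-27,63.5),81.8)
print(np.array(ctrl.get_obs()["moment"]).round(2))
```

```text
t50.6 yaw 81.8 twist_z units -0.000 -> yaw 81.8; q6 -0.30
 shift units [0.    0.004 0.02 ] jigpos [ -6.2 -27.   64.5] F [-0.3  0.2 -5.4] gap 0.0123
[ 0.03 -0.02 -0.04]
```

Emit:
servo_tool([
  {"dp": [0,0,0.02],"twist": [0,0,0],"jaw": 1},
  {"dp": [0,0,0],"twist": [0,0,0],"jaw": 1},
])

```text
time_s: 50.85
position: [0.522, -0.1647, 0.0636]
tcp_rot: [[0.143, 0.99, -0.0], [0.99, -0.143, 0.0], [-0.0, -0.0, -1.0]]
ft_force: [0.4, -0.5, -4.0]
finger_gap: 0.0123
```

Emit:
servo_tool([
  {"dp": [0,0,0.01],"twist": [0,0,0],"jaw": 1},
  {"dp": [0,0,0],"twist": [0,0,0],"jaw": 1},
])

```text
time_s: 51.05
position: [0.5221, -0.1647, 0.0635]
tcp_rot: [[0.143, 0.99, 0.0], [0.99, -0.143, -0.0], [-0.0, 0.0, -1.0]]
ft_force: [-2.5, 0.7, -0.3]
finger_gap: 0.0123
```

Emit:
servo_tool([
  {"dp": [0,0,0.01],"twist": [0,0,0],"jaw": 1},
  {"dp": [0,0,0],"twist": [0,0,0],"jaw": 1},
])

```text
time_s: 51.25
position: [0.522, -0.1647, 0.0634]
tcp_rot: [[0.143, 0.99, 0.0], [0.99, -0.143, -0.0], [-0.0, 0.0, -1.0]]
ft_force: [-3.7, 1.5, 7.4]
finger_gap: 0.0117
```

Emit:
servo_tool([
  {"dp": [0,0,0],"twist": [0,0,0],"jaw": 0.6},
  {"dp": [0,0,0],"twist": [0,0,0],"jaw": 0.6},
  {"dp": [0,0,0],"twist": [0,0,0],"jaw": 0.6},
  {"dp": [0,0,-0.1],"twist": [0,0,0],"jaw": 0.6},
  {"dp": [0,0,-0.3],"twist": [0,0,0],"jaw": 0.6},
  {"dp": [0,0,-0.5],"twist": [0,0,0],"jaw": 0.6},
  {"dp": [0.2,0,-0.5],"twist": [0,0,0],"jaw": 0.6},
  {"dp": [0.6,-0.5,-0.4],"twist": [0,0,0],"jaw": 1},
  {"dp": [0.8,-0.8,0],"twist": [0,0,0],"jaw": 1},
  {"dp": [0.8,-0.8,0],"twist": [0,0,0],"jaw": 1},
  {"dp": [0.4,-0.4,0],"twist": [0,0,0],"jaw": 1},
])

```text
time_s: 52.35
position: [0.4235, -0.0166, 0.1529]
tcp_rot: [[0.142, 0.99, -0.001], [0.99, -0.142, 0.001], [0.001, -0.001, -1.0]]
ft_force: [0.2, 0.6, 1.1]
finger_gap: -0.0001
```

Run:
```python
from plan import *
go(j2w(-6,-27,150),81.8)
t=cap("top"); crop(t,270,165,350,265,6,"pics/t22.png")
s=cap("scene"); crop(s,180,120,280,200,7,"pics/s22.png")
def pj(P): return [proj(c,j2w(*P))[0].round(1).tolist() for c in(s,t)]
for n,P in dict(pinA=(-100,-55,61),pinB=(93,0,61),c1=(104,-66,51),c2=(-116,-66,51),c3=(104,12,51),c4=(-116,12,51),bar1=(-30,-97,69),bar2=(18,-97,69),tip=(-6,-100,68)).items(): print(n,pj(P))
```

```text
t52.4 yaw 81.9 twist_z units 0.006 -> yaw 81.8; q6 -0.07
 shift units [-2.65   2.373  0.059] jigpos [-124.7  105.5  152.9] F [0.2 0.6 1.1] gap -0.0001
pinA [[245.4, 141.3], [318.0, 247.8]]
pinB [[199.6, 174.2], [307.7, 177.7]]
c1 [[186.9, 164.8], [330.3, 178.5]]
c2 [[247.8, 140.1], [320.5, 254.3]]
c3 [[198.5, 180.4], [303.6, 174.2]]
c4 [[260.8, 153.9], [292.9, 249.8]]
bar1 [[219.8, 139.6], [336.6, 225.1]]
bar2 [[206.5, 144.9], [338.7, 208.3]]
tip [[212.8, 141.9], [338.6, 216.9]]
```

View pics/s22.png

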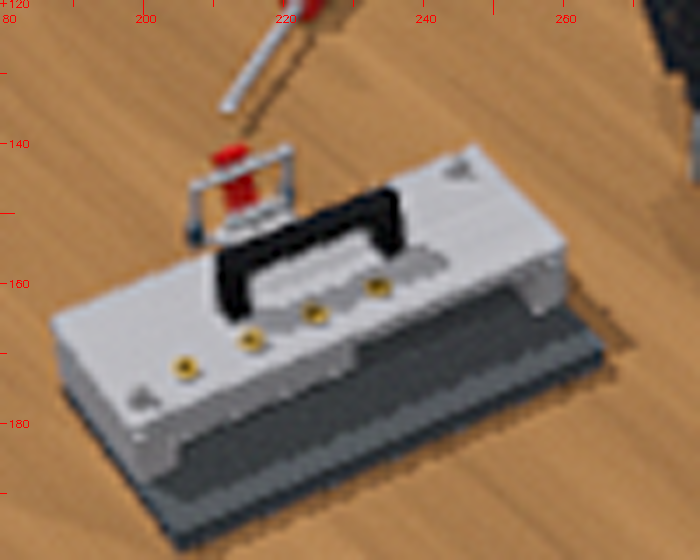

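View pics/t22.png

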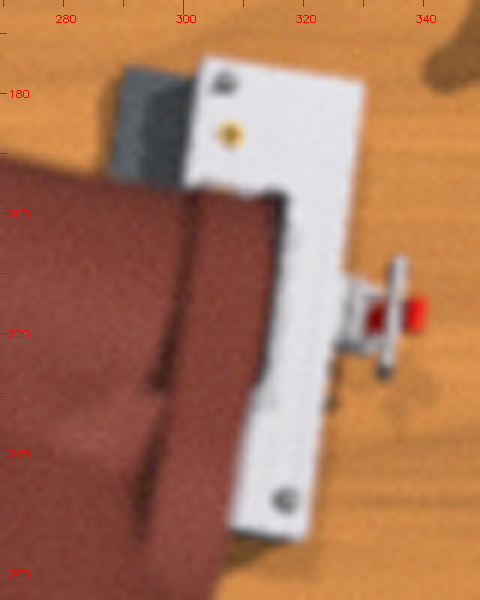

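Emit:
servo_tool([
  {"dp": [0,0,0],"twist": [0,0,0.95],"jaw": 0.695},
  {"dp": [0,0,0],"twist": [0,0,0.95],"jaw": 0.695},
  {"dp": [0,0,0],"twist": [0,0,0.95],"jaw": 0.695},
  {"dp": [0,0,0],"twist": [0,0,0.95],"jaw": 0.695},
  {"dp": [0,0,0],"twist": [0,0,0.95],"jaw": 0.695},
  {"dp": [0,0,0],"twist": [0,0,0.95],"jaw": 0.695},
  {"dp": [0,0,0],"twist": [0,0,0.95],"jaw": 0.695},
  {"dp": [0,0,0],"twist": [0,0,0.95],"jaw": 0.695},
  {"dp": [0,0,0],"twist": [0,0,0.95],"jaw": 0.695},
  {"dp": [0,0,0],"twist": [0,0,0.95],"jaw": 0.695},
  {"dp": [0,0,0],"twist": [0,0,0.95],"jaw": 0.695},
  {"dp": [0,0,0],"twist": [0,0,0.02],"jaw": 0.695},
])

```text
time_s: 53.65
position: [0.4269, -0.0194, 0.153]
tcp_rot: [[0.989, -0.145, 0.001], [-0.145, -0.989, -0.0], [0.001, 0.0, -1.0]]
ft_force: [0.7, 0.2, 0.5]
finger_gap: 0.0264
```

Run:
```python
from plan import *
go(j2w(-6,-112,150),-8.2)
t=cap("top"); crop(t,270,165,400,300,5,"pics/t23.png")
for P in((365,240),(376,262)): print(w2j(ray(t,*P,.005)))
```

```text
t53.6 yaw -8.3 twist_z units -0.016 -> yaw -8.2; q6 1.50
 shift units [2.298 4.304 0.06 ] jigpos [-120.9  103.2  153. ] F [0.7 0.2 0.5] gap 0.0264
[ -50.41978804 -197.3681924     5.        ]
[-108.5223051  -235.92417402    5.        ]
```

View pics/t23.png

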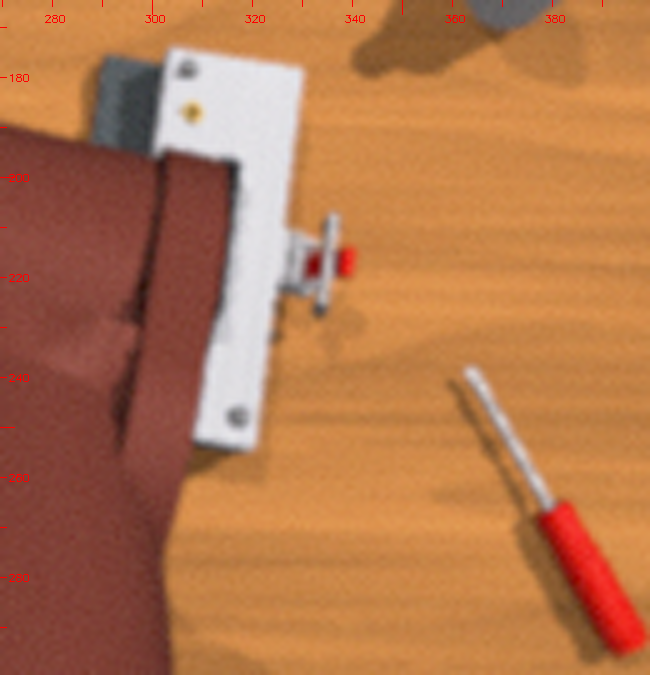

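Emit:
servo_tool([
  {"dp": [0.15,0.3,0],"twist": [0,0,-0.016],"jaw": 0.695},
  {"dp": [0.3,0.5,0],"twist": [0,0,0],"jaw": 0.695},
  {"dp": [0.3,0.6,0],"twist": [0,0,0],"jaw": 0.695},
  {"dp": [0.3,0.6,0],"twist": [0,0,0],"jaw": 0.695},
  {"dp": [0.3,0.6,0],"twist": [0,0,0],"jaw": 0.695},
  {"dp": [0.3,0.6,0],"twist": [0,0,0],"jaw": 0.695},
  {"dp": [0.3,0.55,0],"twist": [0,0,0],"jaw": 0.695},
  {"dp": [0.25,0.4,0],"twist": [0,0,0],"jaw": 0.695},
  {"dp": [0.1,0.15,0],"twist": [0,0,0],"jaw": 0.695},
  {"dp": [0,0,0.3],"twist": [0,0,0],"jaw": 0.695},
  {"dp": [0,0,0.3],"twist": [0,0,0],"jaw": 0.695},
  {"dp": [0,0,0],"twist": [0,0,0],"jaw": 0.695},
])

```text
time_s: 54.9
position: [0.5085, -0.2467, 0.121]
tcp_rot: [[0.991, -0.137, -0.003], [-0.137, -0.991, 0.002], [-0.003, -0.002, -1.0]]
ft_force: [-0.6, 0.7, 0.5]
finger_gap: 0.0259
```

Run:
```python
from plan import *
go(j2w(-6,-112,60),-8.2)
s=cap("scene"); crop(s,180,90,280,190,6,"pics/s24.png")
```

```text
t54.9 yaw -7.9 twist_z units 0.035 -> yaw -8.2; q6 1.13
 shift units [0.034 0.038 1.22 ] jigpos [  -7.7 -110.1  121. ] F [-0.6  0.7  0.5] gap 0.0259
```

View pics/s24.png

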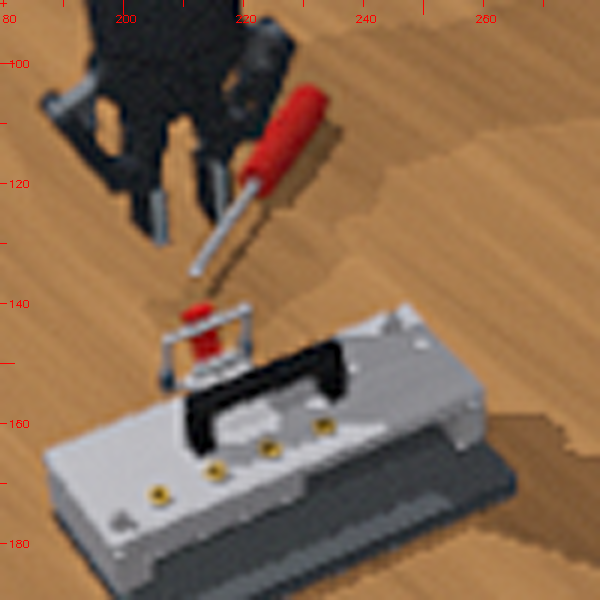

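Emit:
servo_tool([
  {"dp": [0.034,0.038,0.1],"twist": [0,0,0.035],"jaw": 0.695},
  {"dp": [0,0,0.25],"twist": [0,0,0],"jaw": 0.695},
  {"dp": [0,0,0.3],"twist": [0,0,0],"jaw": 0.695},
  {"dp": [0,0,0.3],"twist": [0,0,0],"jaw": 0.695},
  {"dp": [0,0,0.2],"twist": [0,0,0],"jaw": 0.695},
  {"dp": [0,0,0.1],"twist": [0,0,0],"jaw": 0.695},
  {"dp": [0,0,0],"twist": [0,0,0],"jaw": 0.695},
])

```text
time_s: 55.65
position: [0.511, -0.2497, 0.0596]
tcp_rot: [[0.989, -0.145, -0.001], [-0.145, -0.989, 0.001], [-0.001, -0.0, -1.0]]
ft_force: [-0.3, 0.8, -0.5]
finger_gap: 0.0261
```

Run:
```python
from plan import *
go(j2w(-6,-83,58),-8.2)
s=cap("scene"); crop(s,180,90,280,190,6,"pics/s25.png")
t=cap("top"); crop(t,290,165,390,265,6,"pics/t25.png")
```

```text
t55.6 yaw -8.3 twist_z units -0.016 -> yaw -8.2; q6 1.13
 shift units [-0.023 -0.595  0.032] jigpos [  -4.8 -112.7   59.6] F [-0.3  0.8 -0.5] gap 0.0261
```

View pics/s25.png

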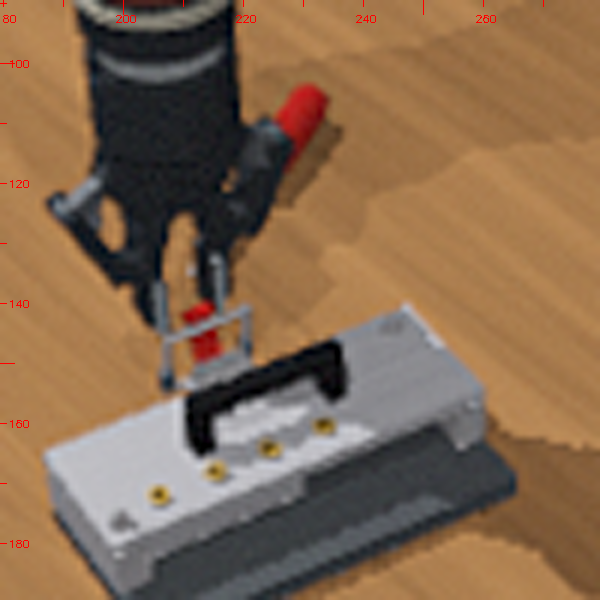

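Emit:
servo_tool([
  {"dp": [-0.02,-0.08,0],"twist": [0,0,0],"jaw": 0.695},
  {"dp": [0,-0.08,0],"twist": [0,0,0],"jaw": 0.695},
  {"dp": [0,-0.08,0],"twist": [0,0,0],"jaw": 0.695},
  {"dp": [0,-0.08,0],"twist": [0,0,0],"jaw": 0.695},
  {"dp": [0,-0.08,0],"twist": [0,0,0],"jaw": 0.695},
])

```text
time_s: 56.25
position: [0.5133, -0.2296, 0.0603]
tcp_rot: [[0.989, -0.145, 0.0], [-0.145, -0.989, -0.0], [0.0, 0.0, -1.0]]
ft_force: [0.6, 0.1, 0.2]
finger_gap: 0.026
```

Run:
```python
from plan import *
go(j2w(-6,-83,58),-8.2)
s=cap("scene"); crop(s,180,90,280,190,6,"pics/s26.png")
```

```text
t56.2 yaw -8.3 twist_z units -0.016 -> yaw -8.2; q6 1.17
 shift units [-0.012 -0.19   0.046] jigpos [ -5.4 -92.5  60.3] F [0.6 0.1 0.2] gap 0.026
```

View pics/s26.png

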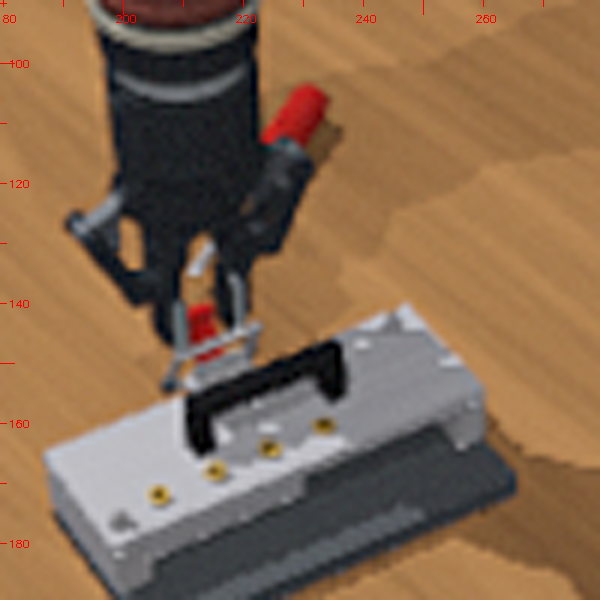

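Emit:
servo_tool([
  {"dp": [0,-0.08,0.02],"twist": [0,0,0],"jaw": 0.695},
  {"dp": [0,-0.08,0.02],"twist": [0,0,0],"jaw": 0.695},
  {"dp": [0,-0.06,0],"twist": [0,0,0],"jaw": 0.695},
  {"dp": [0,-0.05,0],"twist": [0,0,0],"jaw": 0.695},
  {"dp": [0,-0.03,0],"twist": [0,0,0],"jaw": 0.695},
])

```text
time_s: 56.8
position: [0.5154, -0.2149, 0.0582]
tcp_rot: [[0.989, -0.145, 0.0], [-0.145, -0.989, 0.0], [0.0, -0.0, -1.0]]
ft_force: [0.1, -0.1, -0.5]
finger_gap: 0.0262
```

Run:
```python
from plan import *
go(j2w(-6,-80,58),-8.2)
s=cap("scene"); crop(s,180,90,280,190,6,"pics/s27.png")
```

```text
t56.8 yaw -8.3 twist_z units -0.016 -> yaw -8.2; q6 1.19
 shift units [-0.012  0.047  0.004] jigpos [ -5.4 -77.7  58.2] F [ 0.1 -0.1 -0.5] gap 0.0262
```

View pics/s27.png

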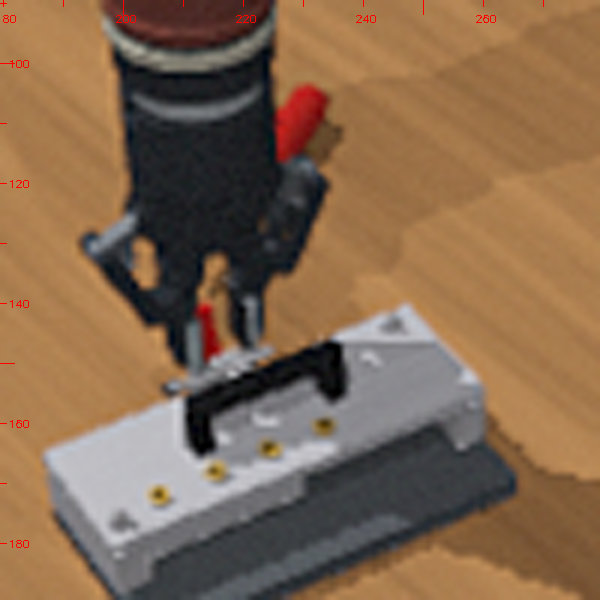

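Emit:
servo_tool([
  {"dp": [0,0,-0.1],"twist": [0,0,0],"jaw": 0.695},
  {"dp": [0,0,-0.3],"twist": [0,0,0],"jaw": 0.695},
  {"dp": [0,0,-0.5],"twist": [0,0,0],"jaw": 0.695},
  {"dp": [0,0,-0.5],"twist": [0,0,0],"jaw": 0.695},
  {"dp": [0,0,-0.3],"twist": [0,0,0],"jaw": 1},
  {"dp": [0,0,0],"twist": [0,0,0],"jaw": 1},
  {"dp": [0,0,0],"twist": [0,0,0],"jaw": 1},
])

```text
time_s: 57.55
position: [0.5154, -0.2153, 0.1432]
tcp_rot: [[0.989, -0.145, 0.0], [-0.145, -0.989, -0.0], [0.0, 0.0, -1.0]]
ft_force: [0.1, -0.1, -0.2]
finger_gap: 0.0001
```

Run:
```python
from plan import *
go(j2w(-6,-78,62),-8.2)
s=cap("scene"); crop(s,180,100,270,190,7,"pics/s28.png")
for P in ((-30,-65.4,53.5),(18,-65.4,53.5),(-30,-71.5,53.5),(18,-71.5,53.5),(-6,-102,68)): print(P,proj(s,j2w(*P)).round(1))
```

```text
t57.5 yaw -8.4 twist_z units -0.018 -> yaw -8.2; q6 1.19
 shift units [-1.200e-02 -1.000e-03  1.623e+00] jigpos [ -5.4 -78.  143.2] F [ 0.1 -0.1 -0.2] gap 0.0001
(-30, -65.4, 53.5) [[224.9 148.9]]
(18, -65.4, 53.5) [[211.6 154.3]]
(-30, -71.5, 53.5) [[224.  147.8]]
(18, -71.5, 53.5) [[210.7 153.2]]
(-6, -102, 68) [[212.5 141.6]]
```

View pics/s28.png

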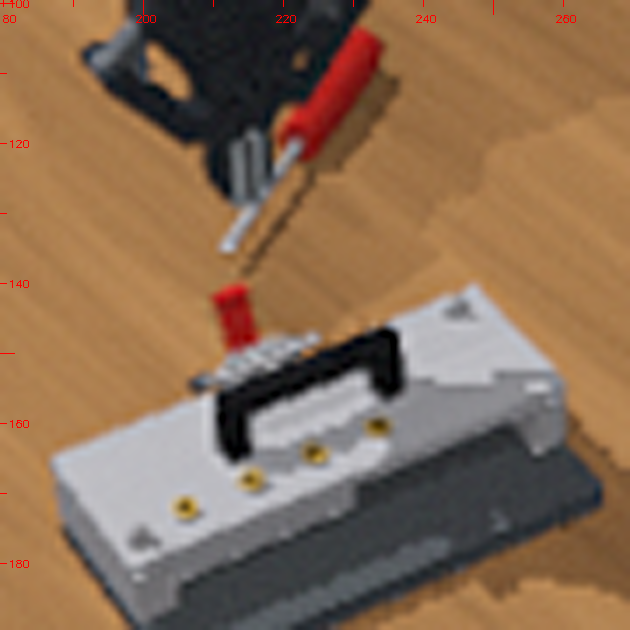

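Emit:
servo_tool([
  {"dp": [0,-0.15,0.3],"twist": [0,0,0.0],"jaw": 1},
  {"dp": [0,-0.15,0.4],"twist": [0,0,0],"jaw": 1},
  {"dp": [0,0,0.4],"twist": [0,0,0],"jaw": 1},
  {"dp": [0,0,0.3],"twist": [0,0,0],"jaw": 1},
  {"dp": [0,0,0.15],"twist": [0,0,0],"jaw": 1},
  {"dp": [0,0,0.06],"twist": [0,0,0],"jaw": 1},
  {"dp": [0,0,0.04],"twist": [0,0,0],"jaw": 1},
])

```text
time_s: 58.3
position: [0.5175, -0.2004, 0.0605]
tcp_rot: [[0.989, -0.145, -0.0], [-0.145, -0.989, 0.0], [-0.0, -0.0, -1.0]]
ft_force: [-0.0, -0.8, -0.5]
finger_gap: -0.0
```

Emit:
servo_tool([
  {"dp": [0,0,0.03],"twist": [0,0,0],"jaw": 1},
  {"dp": [0,0,0.02],"twist": [0,0,0],"jaw": 1},
  {"dp": [0,0,0],"twist": [0,0,0],"jaw": 1},
])

```text
time_s: 58.6
position: [0.5177, -0.2005, 0.0585]
tcp_rot: [[0.989, -0.145, 0.0], [-0.145, -0.989, -0.0], [0.001, 0.0, -1.0]]
ft_force: [-0.1, 0.1, 0.4]
finger_gap: 0.0001
```

Run:
```python
from plan import *
go(j2w(-6,-63,56),-8.2)
```

```text
t58.6 yaw -8.3 twist_z units -0.017 -> yaw -8.2; q6 1.22
 shift units [-0.016 -0.     0.05 ] jigpos [ -5.2 -63.   58.5] F [-0.1  0.1  0.4] gap 0.0001
```

Emit:
servo_tool([
  {"dp": [-0.01,0,0.02],"twist": [0,0,0],"jaw": 1},
  {"dp": [0,0,0.02],"twist": [0,0,0],"jaw": 1},
  {"dp": [0,0,0],"twist": [0,0,0],"jaw": 1},
])

```text
time_s: 58.9
position: [0.5172, -0.2001, 0.0564]
tcp_rot: [[0.989, -0.145, 0.0], [-0.145, -0.989, 0.0], [0.0, -0.0, -1.0]]
ft_force: [0.1, 1.3, 2.9]
finger_gap: 0.0001
```

Emit:
servo_tool([
  {"dp": [0,0,0.02],"twist": [0,0,0],"jaw": 1},
  {"dp": [0,0,0],"twist": [0,0,0],"jaw": 1},
])

```text
time_s: 59.1
position: [0.5173, -0.2002, 0.0558]
tcp_rot: [[0.989, -0.145, 0.001], [-0.145, -0.989, 0.0], [0.001, -0.0, -1.0]]
ft_force: [-1.4, 2.1, 8.2]
finger_gap: 0.0002
```

Emit:
servo_tool([
  {"dp": [0,0,-0.1],"twist": [0,0,0],"jaw": 1},
  {"dp": [0,0.15,0],"twist": [0,0,0],"jaw": 1},
  {"dp": [0,0.2,0],"twist": [0,0,0],"jaw": 1},
  {"dp": [0,0.1,0],"twist": [0,0,0],"jaw": 1},
  {"dp": [0,0,0],"twist": [0,0,0],"jaw": 1},
])

```text
time_s: 59.6
position: [0.5135, -0.2236, 0.06]
tcp_rot: [[0.989, -0.147, -0.0], [-0.147, -0.989, -0.0], [-0.0, 0.0, -1.0]]
ft_force: [0.2, -0.7, 0.5]
finger_gap: 0.0003
```

Run:
```python
from plan import *
go(j2w(-6,-83,61),-8.2)
s=cap("scene"); crop(s,180,100,270,190,7,"pics/s29.png")
```

```text
t59.6 yaw -8.4 twist_z units -0.026 -> yaw -8.2; q6 1.18
 shift units [ 0.001 -0.071 -0.02 ] jigpos [ -6.  -86.6  60. ] F [ 0.2 -0.7  0.5] gap 0.0003
```

View pics/s29.png

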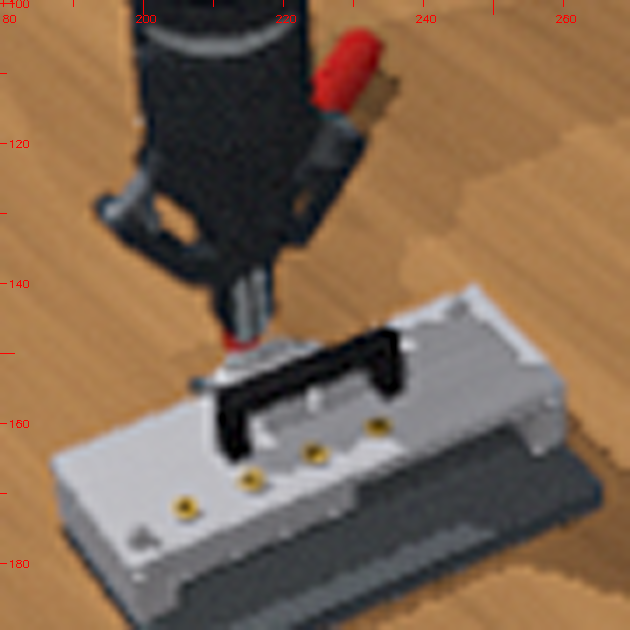

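Emit:
servo_tool([
  {"dp": [0,0.06,0],"twist": [0,0,0],"jaw": 1},
  {"dp": [0,0.06,0],"twist": [0,0,0],"jaw": 1},
  {"dp": [0,0.06,0],"twist": [0,0,0],"jaw": 1},
  {"dp": [0,0.06,0],"twist": [0,0,0],"jaw": 1},
  {"dp": [0,0.06,0],"twist": [0,0,0],"jaw": 1},
])

```text
time_s: 60.15
position: [0.5116, -0.2375, 0.0602]
tcp_rot: [[0.989, -0.145, 0.0], [-0.145, -0.989, 0.0], [0.0, -0.0, -1.0]]
ft_force: [1.3, 1.8, -0.2]
finger_gap: 0.0001
```

Run:
```python
from plan import *
go(j2w(-6,-112,61),-8.2)
s=cap("scene"); crop(s,180,100,270,190,7,"pics/s30.png")
```

```text
t60.1 yaw -8.3 twist_z units -0.016 -> yaw -8.2; q6 1.15
 shift units [-0.001  0.229 -0.016] jigpos [  -5.9 -100.6   60.2] F [ 1.3  1.8 -0.2] gap 0.0001
```

View pics/s30.png

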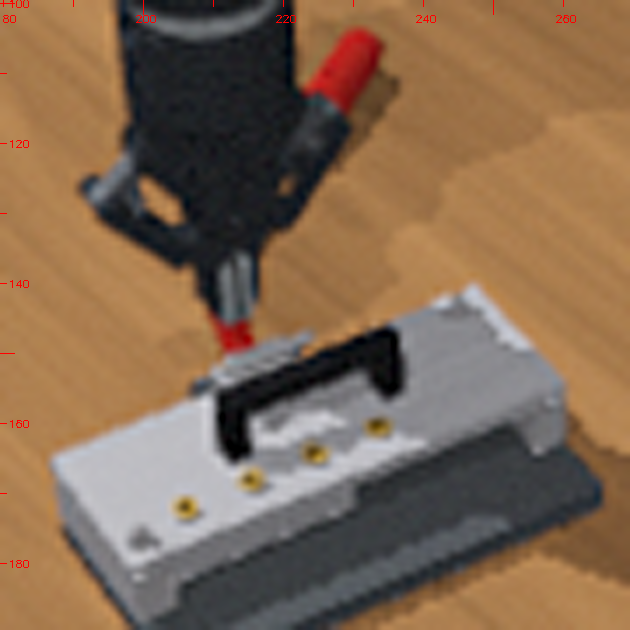

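Emit:
servo_tool([
  {"dp": [0,0.06,0],"twist": [0,0,0],"jaw": 1},
  {"dp": [0,0.06,0],"twist": [0,0,0],"jaw": 1},
  {"dp": [0,0.06,0],"twist": [0,0,0],"jaw": 1},
  {"dp": [0,0.05,0],"twist": [0,0,0],"jaw": 1},
  {"dp": [0,0.02,0.06],"twist": [0,0,0],"jaw": 1},
  {"dp": [0,0.02,0.06],"twist": [0,0,0],"jaw": 1},
  {"dp": [0,0.02,0.06],"twist": [0,0,0],"jaw": 1},
])

```text
time_s: 60.9
position: [0.5099, -0.2523, 0.0512]
tcp_rot: [[0.989, -0.145, 0.001], [-0.145, -0.989, -0.001], [0.001, 0.001, -1.0]]
ft_force: [-1.0, -2.4, 3.6]
finger_gap: -0.0
```

Run:
```python
from plan import *
go(j2w(-6,-120,40),-8.2)
s=cap("scene"); crop(s,180,100,270,190,7,"pics/s31.png")
t=cap("top"); crop(t,290,165,390,265,6,"pics/t31.png")
```

```text
t60.9 yaw -8.4 twist_z units -0.019 -> yaw -8.2; q6 1.13
 shift units [-0.009  0.09   0.225] jigpos [  -5.6 -115.5   51.2] F [-1.  -2.4  3.6] gap -0.0
```

View pics/s31.png

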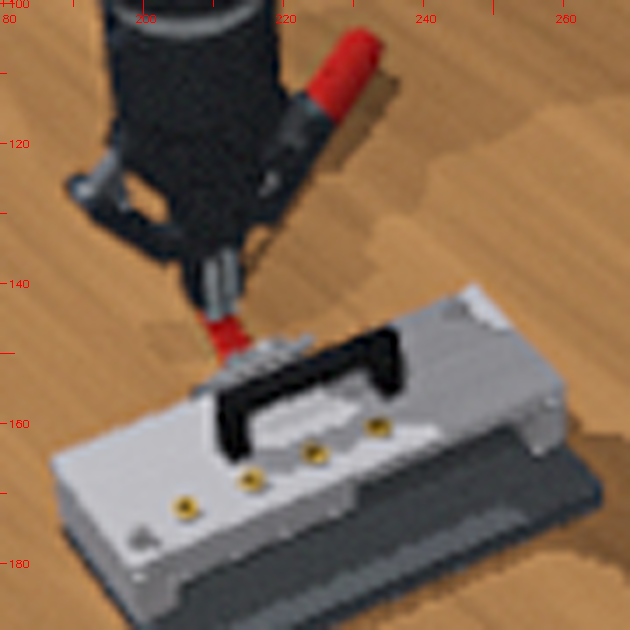

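Emit:
servo_tool([
  {"dp": [0,0.03,0.06],"twist": [0,0,0],"jaw": 1},
  {"dp": [0,0.03,0.06],"twist": [0,0,0],"jaw": 1},
  {"dp": [0,0.03,0.06],"twist": [0,0,0],"jaw": 1},
  {"dp": [0,0.02,0.06],"twist": [0,0,0],"jaw": 1},
])

```text
time_s: 61.4
position: [0.5087, -0.2571, 0.0388]
tcp_rot: [[0.989, -0.145, 0.0], [-0.145, -0.989, 0.0], [0.0, -0.0, -1.0]]
ft_force: [0.9, -0.8, 2.0]
finger_gap: -0.0001
```

Emit:
servo_tool([
  {"dp": [0,0,0.06],"twist": [0,0,0],"jaw": 1},
  {"dp": [0,0,0.05],"twist": [0,0,0],"jaw": 1},
])

```text
time_s: 61.6
position: [0.5085, -0.257, 0.0333]
tcp_rot: [[0.989, -0.145, -0.0], [-0.145, -0.989, 0.0], [-0.0, -0.0, -1.0]]
ft_force: [-1.6, -0.8, 1.5]
finger_gap: 0.0001
```

Run:
```python
from plan import *
go(j2w(-6,-121,20),-8.2)
s=cap("scene"); crop(s,180,100,270,190,7,"pics/s32.png")
```

```text
t61.6 yaw -8.3 twist_z units -0.017 -> yaw -8.2; q6 1.12
 shift units [0.005 0.014 0.266] jigpos [  -6.2 -120.3   33.3] F [-1.6 -0.8  1.5] gap 0.0001
```

View pics/s32.png

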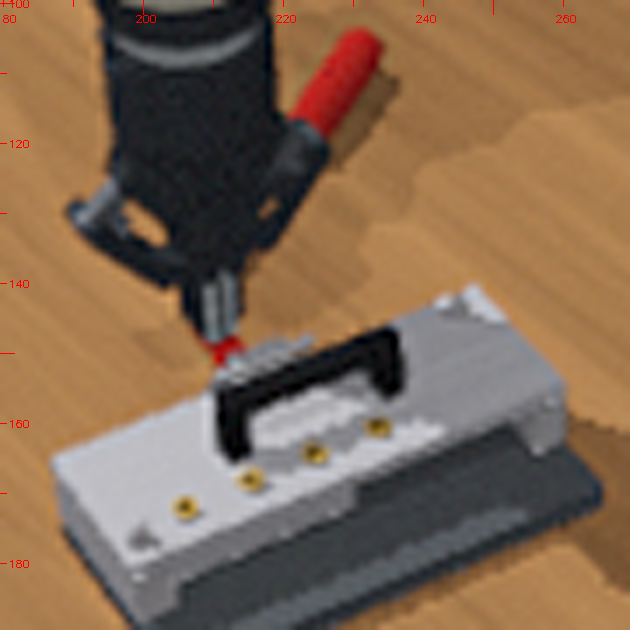

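Emit:
servo_tool([
  {"dp": [0,0.01,0.05],"twist": [0,0,0],"jaw": 1},
  {"dp": [0,0,0.05],"twist": [0,0,0],"jaw": 1},
  {"dp": [0,0,0.05],"twist": [0,0,0],"jaw": 1},
])

```text
time_s: 61.95
position: [0.5084, -0.2575, 0.0259]
tcp_rot: [[0.989, -0.145, -0.0], [-0.145, -0.989, 0.0], [-0.0, -0.0, -1.0]]
ft_force: [-1.3, -0.3, 2.2]
finger_gap: 0.0001
```

Emit:
servo_tool([
  {"dp": [0,0,0.04],"twist": [0,0,0],"jaw": 1},
  {"dp": [0,0,0.04],"twist": [0,0,0],"jaw": 1},
])

```text
time_s: 62.15
position: [0.5085, -0.2574, 0.0219]
tcp_rot: [[0.989, -0.145, -0.0], [-0.145, -0.989, 0.0], [-0.0, -0.0, -1.0]]
ft_force: [-0.4, 1.5, 1.2]
finger_gap: 0.0002
```

Emit:
servo_tool([
  {"dp": [0,0,0.04],"twist": [0,0,0],"jaw": 1},
  {"dp": [0,0,0.04],"twist": [0,0,0],"jaw": 1},
])

```text
time_s: 62.35
position: [0.5087, -0.2577, 0.018]
tcp_rot: [[0.989, -0.145, 0.0], [-0.145, -0.989, -0.0], [0.0, 0.0, -1.0]]
ft_force: [0.4, -0.1, 0.8]
finger_gap: 0.0002
```

Emit:
servo_tool([
  {"dp": [0,0,0.03],"twist": [0,0,0],"jaw": 1},
  {"dp": [0,0,0.02],"twist": [0,0,0],"jaw": 1},
])

```text
time_s: 62.55
position: [0.5088, -0.2577, 0.016]
tcp_rot: [[0.989, -0.145, 0.0], [-0.145, -0.989, -0.0], [0.0, -0.0, -1.0]]
ft_force: [-3.0, 2.7, 14.7]
finger_gap: -0.0001
```

Emit:
servo_tool([
  {"dp": [0,0,0.03],"twist": [0,0,0],"jaw": 1},
  {"dp": [0,0,0.0],"twist": [0,0,0],"jaw": 1},
])

```text
time_s: 62.75
position: [0.509, -0.2577, 0.0158]
tcp_rot: [[0.989, -0.145, 0.001], [-0.145, -0.989, -0.0], [0.001, 0.0, -1.0]]
ft_force: [-5.3, 2.7, 20.8]
finger_gap: -0.0001
```

Run:
```python
from plan import *
go(j2w(-6,-121,20),-8.2)
s=cap("scene"); crop(s,180,100,270,190,7,"pics/s33.png")
```

```text
t62.8 yaw -8.3 twist_z units -0.016 -> yaw -8.2; q6 1.12
 shift units [-0.006  0.001 -0.084] jigpos [  -5.7 -120.9   15.8] F [-5.3  2.7 20.8] gap -0.0001
```

View pics/s33.png

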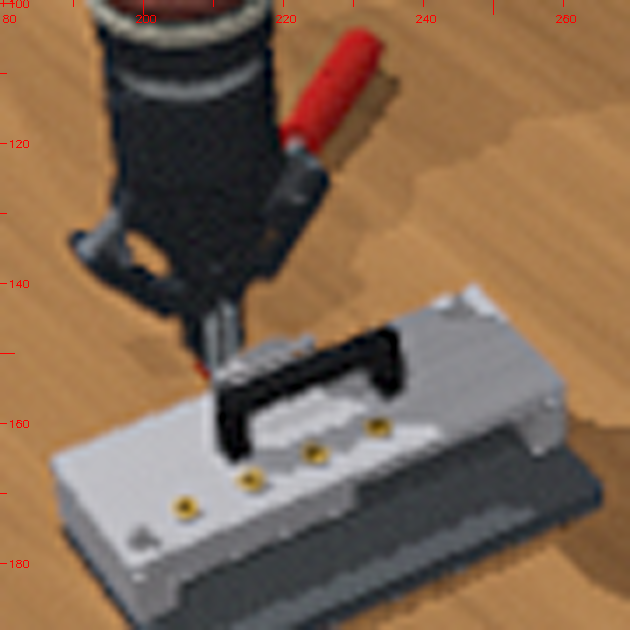

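Emit:
servo_tool([
  {"dp": [0,0.02,-0.05],"twist": [0,0,0],"jaw": 1},
  {"dp": [0,0.1,-0.2],"twist": [0,0,0],"jaw": 1},
  {"dp": [0,0.1,-0.5],"twist": [0,0,0],"jaw": 1},
  {"dp": [0,0,-0.7],"twist": [0,0,0],"jaw": 1},
  {"dp": [-0.4,0,-0.7],"twist": [0,0,0],"jaw": 1},
  {"dp": [-0.8,-0.2,-0.5],"twist": [0,0,0],"jaw": 1},
  {"dp": [-0.9,-0.5,0],"twist": [0,0,0],"jaw": 1},
  {"dp": [-0.9,-0.8,0],"twist": [0,0,0],"jaw": 1},
  {"dp": [-0.6,-0.9,0],"twist": [0,0,0],"jaw": 1},
  {"dp": [-0.2,-0.9,0],"twist": [0,0,0],"jaw": 1},
  {"dp": [0,-0.6,0],"twist": [0,0,0],"jaw": 1},
  {"dp": [0,0,0],"twist": [0,0,0],"jaw": 1},
])

```text
time_s: 64.0
position: [0.3566, -0.058, 0.1473]
tcp_rot: [[0.99, -0.142, 0.001], [-0.142, -0.99, 0.0], [0.001, -0.001, -1.0]]
ft_force: [-0.1, -0.1, -0.5]
finger_gap: -0.0002
```

Run:
```python
from plan import *
go(j2w(-6,-121,20),-8.2)
s=cap("scene","pics/sceneF.png"); crop(s,180,110,270,200,8,"pics/s34.png")
t=cap("top","pics/topF.png"); crop(t,280,165,360,265,6,"pics/t34.png")
for P in ((-30,-71.5,53.5),(18,-71.5,53.5),(-6,-125.4,11),(-14,-110,18)): print(P,proj(s,j2w(*P)).round(1),proj(t,j2w(*P)).round(1))
```

```text
t64.0 yaw -8.1 twist_z units 0.006 -> yaw -8.2; q6 1.35
 shift units [3.579 3.52  2.546] jigpos [-185.    55.   147.3] F [-0.1 -0.1 -0.5] gap -0.0002
(-30, -71.5, 53.5) [[224.  147.8]] [[326.5 224.3]]
(18, -71.5, 53.5) [[210.7 153.2]] [[328.6 207.7]]
(-6, -125.4, 11) [[210.2 150.7]] [[342.9 220.9]]
(-14, -110, 18) [[214.4 150.9]] [[337.9 222.4]]
```

View pics/s34.png

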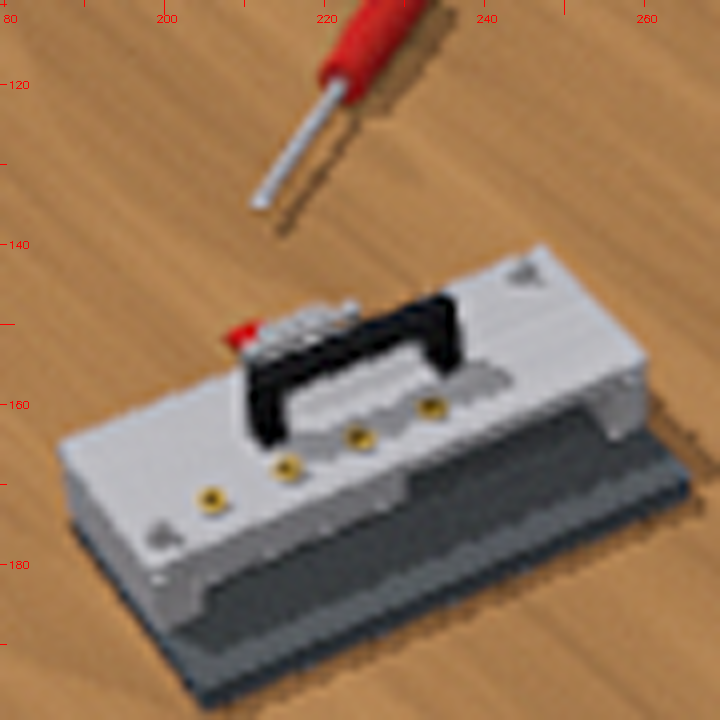

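View pics/t34.png

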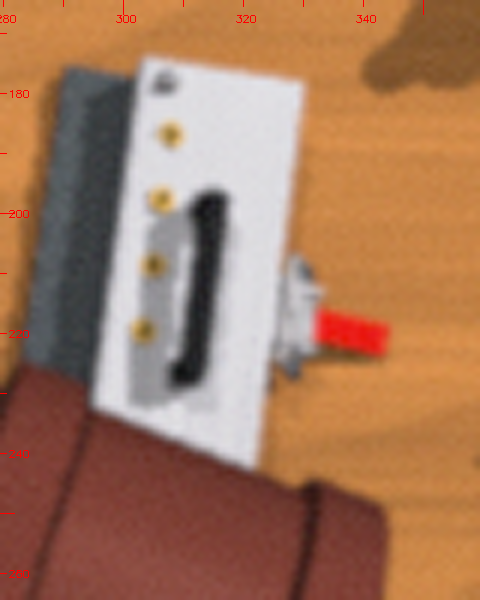

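View pics/topF.png

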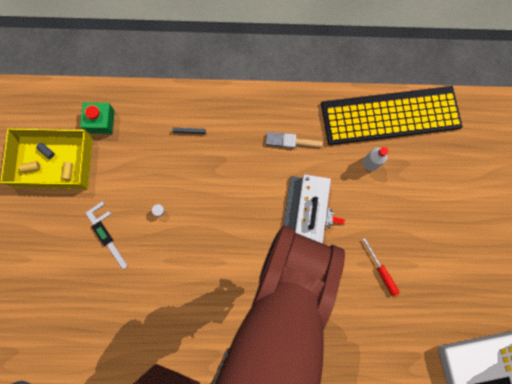

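Run:
```python
from plan import *
s=cap("scene"); t=cap("top")
import cv2
for c,b,n in((s,(200,138,232,162),"pics/s35.png"),(t,(315,198,350,233),"pics/t35.png")):
    k=20; x0,y0,x1,y1=b
    im=cv2.resize(c["image"][y0:y1,x0:x1,::-1],None,fx=k,fy=k,interpolation=cv2.INTER_CUBIC)
    def dot(P,col,txt):
        u,v=proj(c,j2w(*P))[0]; q=(int((u-x0+.5)*k),int((v-y0+.5)*k)); cv2.circle(im,q,3,col,-1); cv2.putText(im,txt,(q[0]+4,q[1]),0,.4,col,1)
    dot((-30,-71.5,53.5),(255,0,0),"seat");dot((18,-71.5,53.5),(255,0,0),"seat")
    dot((-30,-82,48),(0,160,0),"out");dot((18,-82,48),(0,160,0),"out")
    dot((-30,-86.5,13.2),(200,0,200),"h");dot((18,-86.5,13.2),(200,0,200),"h")
    dot((9,-78,56),(0,0,0),"lip");dot((-21,-78,56),(0,0,0),"lip")
    cv2.imwrite(n,im)
```

```text
(no output)
```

View pics/s35.png

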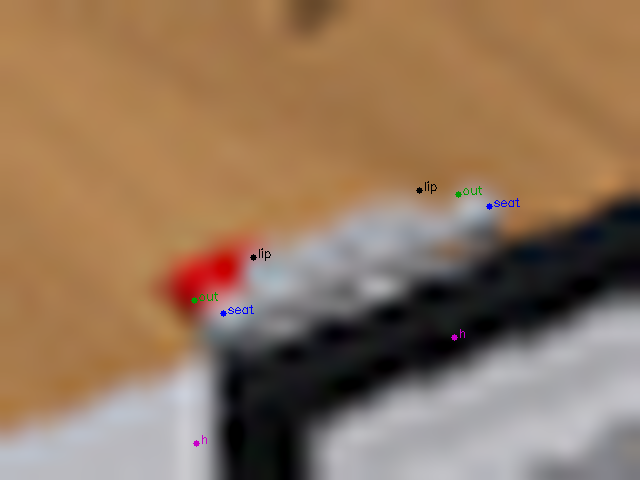

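View pics/t35.png

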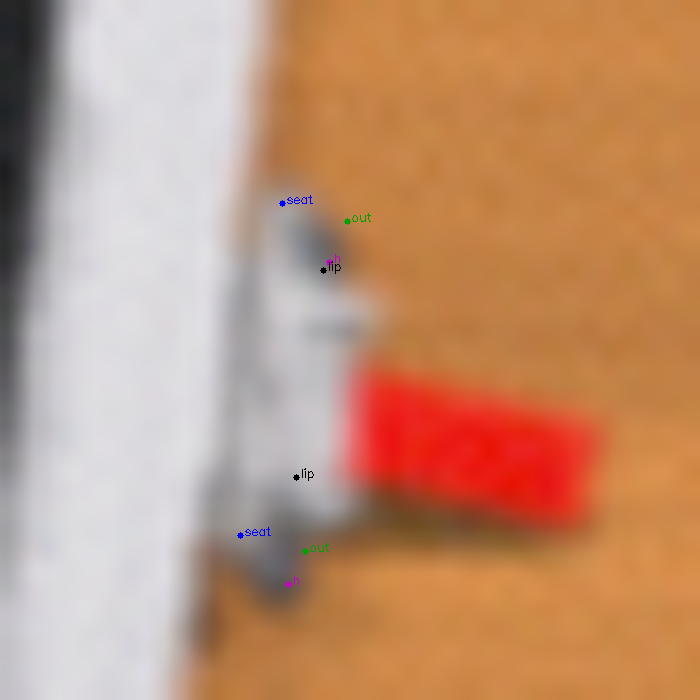

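Run:
```python
from plan import *
go(j2w(-6,-121,20),-8.2)
print(ctrl.job_done())
```

```text
t64.2 yaw -8.4 twist_z units -0.020 -> yaw -8.2; q6 1.34
 shift units [3.559 3.457 2.539] jigpos [-183.9   51.8  146.9] F [-0.4  0.2 -0.2] gap -0.0
the job is handed in; nothing more can be done
None
```

The drill jig is loaded and clamped, and I handed the job in at about 64 s with the arm clear and touching nothing.

- **Blanks:** I saw three loose blanks and loaded all three. The first went into the corner of the fences, and each next one was pushed tight against the one before and the long fence. The push positions along the row and against the fence came out within about 0.2 mm of the values for a tight row. The camera showed no gaps.
- **Drill plate:** It went down over both pins without resistance and met the stop at the flush height. Both pins show in their holes.
- **Latch:** I swung the bail over the lip, pressed it onto the plate, and pushed the lever to a hard stop at about 21 N. In both last pictures the ends of the bail's bar lie at the keeper seat, inside the lip.
- **Readings that did not quite agree:** I read only about 1–4 N while pushing the lever down, at the low end of the few newtons expected. I could not read the lever angle itself. The stop height was about 2 mm below my estimate for fully closed. The top camera's pixel offset of about 1 px left some doubt, which the close-up overlays settled in favour of the bail being hooked.
- **Other things on the bench:** They look unmoved in the last top picture.

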